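# Stock the controller-repair drawer from the salvage bin

### The arm

A 6-joint arm with a two-finger parallel gripper is mounted at the origin on the work surface. World frame = base frame: x ahead of the robot, y to its left, z up, the work surface at z = 0. Lengths are in m, angles in rad, forces in N, time in s.
With the tool pointing down it reaches from about 0.35 to 0.775 m from the base axis. Payload 5.5 kg.
Tool frame: the origin (TCP) lies between the finger pads; the fingertips stand 8 mm ahead of it and the grasp point (between the pads) lies 11 mm behind it; z points along the fingers, y is the line along which they close (so a half turn about z gives the same grasp; the last joint's range is limited). The gripper opens to 85 mm and grips with 20 to 120 N. Pads are 22 mm wide; open, the fingers measure 114 mm over their backs; the gripper's body (76 mm by 85 mm) begins 54 mm behind the grasp point. The pads swing forward as they close: fully open they stand 13 mm farther back than shut.
Start: joints at [-1.411, 0.313, 0.046, 1.304, 0, 1.431], TCP at [0.17, -0.549, 0.206] pointing down, gripper open.
Joint ranges: [-2.76, 2.76], [-0.86, 1.69], [-1.03, 1.26], [-2.2, 2.34], [-1.47, 1.5], [-3.14, 3.14]. Speed limits (rad/s): [2.57, 2.57, 3.14, 3.14, 3.14, 3.14].

### API

Orientations are given as a unit quaternion [w, x, y, z].
In Python, from workcell import env gives the robot as it stands.
- The arm moves only by the tool move_arm, never from a script. Its argument "moves" is one flat list of numbers, 5 for each row, row after row: the shift along the world's x, y, z in m, then the turn about the world's z in rad, then the finger opening in m, from 0 to 0.0854. A call has 1 to 12 rows; each row is the pose to reach, as a shift and turn from the pose commanded when the call began; what a row does not reach only later rows make up. A row lasts 1/12 s, in which the tool goes at most 41.7 mm and 7.16 degrees, less where a joint would pass 70% of its speed; a pose out of reach is approached as far as the arm can. A call with a gripper value outside its range is refused whole. The fingers move at their own pace and stop on an object; "newtons" is the grip in N (left out, the last holds). Time passes only in rows, so rows that repeat a pose let the fingers close. It gives the time, the measured TCP pose, the force, the opening and the grip force at its end, in the units of the state.
- env.get_state(): the state, without advancing time (a new reading comes with each control period).
- env.read_camera(name): name is "scene" or "top" or "wrist"; returns a dict with "pixels" (400x640x3 uint8, red, green, blue), "camera_matrix" (3x3 intrinsics, pixels), "rvec" (rotation vector, rad) and "tvec" (3), from world to camera coordinates, as OpenCV has them. Camera axes: x right, y down, z forward; pixel columns grow to the right and rows downward; lengths in m; the calibration is good to about 2 mm. The wrist camera is an equidistant fisheye: a pixel r from the principal point sees the ray r / f radians off the axis. A picture is of the moment at which its call begins. There is no depth.
- env.hand_in(): hands the job in; it is judged then, once.
The state is a dict: "clock": time; "joint_pos": joint angles; "qvel": joint speeds; "tau": joint torques, N m; "tcp_pos": TCP position; "orientation": TCP orientation; "wrist_force": force on the tool from outside, world axes, zero at the start; "ft_torque": the same for the moment, N m; "finger_gap": finger opening in m; "grip_force": force on a finger pad.
Only numpy, scipy, OpenCV 4.12 (cv2) and the standard library are available. Lean on these libraries where they do the work, as an engineer would, in place of code of your own. Each camera call takes 0.05 s, during which the arm holds its last target. There are 200 camera calls.

### The job

Open the parts drawer and sort the salvaged parts out of the sloped bin, along with the red-marked ones left in the drawer: every part with a yellow check mark goes into the drawer, cream connectors in the left compartment (left as seen from the robot; cream liner) and black relays in the right one (dark liner), and every part with a red mark goes into the red wire reject basket. The housings are brittle, so grip them gently, with no more than 40 N, and leave the other things on the bench where they are. When everything is sorted, push the drawer fully shut with the good parts in it.

Things in the scene. Friction and masses are not known exactly. Their poses are not given: they have to be found in the camera images.
- bin: fixed blue bin, 244 (x) x 168 (y) mm, on the robot's left or right; origin at the centre of its underside. Walls and dividers 4 mm thick, 30 mm tall; 3 x 2 pockets (76 x 78 mm inside, pitch 80 in x, 82 in y), one part at most in each at the start. Grey floors slope by 0.17 rad down to the bin's -x side: 8 mm above the bench at the low edge, 22 mm at the high edge
- basket: fixed red wire reject basket, open at the top, 180 x 180 mm, 80 mm tall, floor 4 mm thick; origin at the centre of its underside. It stands on the other side from the bin
- cab: grey parts cabinet, 240 (x) x 300 (y) x 100 mm tall, with one drawer whose front faces -x of the cabinet (towards the robot); origin at the centre of its underside; fixed
- cab_drawer0 (a joint): drawer opening in m: 0 fully shut, grows as it slides towards the robot (cabinet -x), at most 0.165; friction about 1 N, it stays where it is left. Open it at least 0.10 for loading (0.15 gives good access)
- cab_drawer0_handle (a point): middle of the drawer's steel bar handle: 11 mm thick, 120 mm long along the cabinet's y, its axis 35 mm in front of the drawer front and 62 mm above the bench; moves with the drawer; 29 mm of free space between bar and front; can be pinched from above. Axes as the cabinet's
- left_compartment (a point): point on the floor (22 mm above the bench) of the drawer's left (+y) compartment, cream liner; moves with the drawer, axes as the cabinet's. Inside it spans 63 mm to either side in y, and in x from -62 mm to +132 mm. Walls rise 56 mm above the floor, the drawer front 65, the divider (4 mm thick) 45. Drawer open 0.15: the cabinet's front edge is at x = +66 mm, roofing the rest
- right_compartment (a point): the same for the right (-y) compartment, dark liner
- connector1: good cream connector housing with a yellow 18 mm check mark on top, 35 g, 42 (x) x 28 (y) x 36 (z) mm; origin at the centre of its underside, z out of the marked top. Brittle: grip force 40 N at most (over 120 N in total on both fingers cracks it). May end lying on any face. Absent in some runs
- connector2: good cream connector housing with a yellow 18 mm check mark on top, 35 g, 42 (x) x 28 (y) x 36 (z) mm; origin at the centre of its underside, z out of the marked top. Brittle: grip force 40 N at most (over 120 N in total on both fingers cracks it). May end lying on any face. Absent in some runs
- relay1: good black relay with grey base band with a yellow 18 mm check mark on top, 50 g, 42 (x) x 28 (y) x 36 (z) mm; origin at the centre of its underside, z out of the marked top. Brittle: grip force 40 N at most (over 120 N in total on both fingers cracks it). May end lying on any face. Absent in some runs
- relay2: good black relay with grey base band with a yellow 18 mm check mark on top, 50 g, 42 (x) x 28 (y) x 36 (z) mm; origin at the centre of its underside, z out of the marked top. Brittle: grip force 40 N at most (over 120 N in total on both fingers cracks it). May end lying on any face. Absent in some runs
- reject1: rejected cream connector housing with a red 18 mm mark on top, 35 g, 42 (x) x 28 (y) x 36 (z) mm; origin at the centre of its underside, z out of the marked top. Brittle: grip force 40 N at most (over 120 N in total on both fingers cracks it). May end lying on any face. Absent in some runs
- reject2: rejected black relay with a red 18 mm mark on top, 50 g, 42 (x) x 28 (y) x 36 (z) mm; origin at the centre of its underside, z out of the marked top. Brittle: grip force 40 N at most (over 120 N in total on both fingers cracks it). May end lying on any face. Absent in some runs
- reject3: like reject1, but it starts in the drawer's left compartment, 42 x 28 x 36 mm, 35 g, same origin, axes and grip limit. Absent in some runs
- reject4: like reject2, but it starts in the drawer's right compartment, 42 x 28 x 36 mm, 50 g, same origin, axes and grip limit. Absent in some runs
- screwdriver: bystander: red screwdriver, 140 mm, lying on the bench near the robot; leave alone
- wrench: bystander: steel wrench, 140 mm, lying on the bench near the robot; leave alone
- cleaner: bystander: white cleaner bottle, 60 mm diameter, 160 mm tall, beside the cabinet's left; leave alone
- multimeter: bystander: yellow multimeter, 150 x 80 x 35 mm, beside the cabinet's right; leave alone
Not all that is in view belongs to the job. Leave any blue look-alike of the reject1 alone. Leave any pink look-alike of the connector1 alone.

How it is judged:
On the way, in this order (a step that is already met when the one before it is completed fails the run):
1. the drawer is pulled open (value of joint cab_drawer0 above 0.1 m), for 0.2 s.
2. all good parts lie in their compartments of the open drawer (x of connector1 in the frame of left_compartment between -0.064 and 0.134 m and y of connector1 in the frame of left_compartment between -0.066 and 0.066 m and z of connector1 in the frame of left_compartment between -0.006 and 0.05 m and x of connector2 in the frame of left_compartment between -0.064 and 0.134 m and y of connector2 in the frame of left_compartment between -0.066 and 0.066 m and z of connector2 in the frame of left_compartment between -0.006 and 0.05 m and x of relay1 in the frame of right_compartment between -0.064 and 0.134 m and y of relay1 in the frame of right_compartment between -0.066 and 0.066 m and z of relay1 in the frame of right_compartment between -0.006 and 0.05 m and x of relay2 in the frame of right_compartment between -0.064 and 0.134 m and y of relay2 in the frame of right_compartment between -0.066 and 0.066 m and z of relay2 in the frame of right_compartment between -0.006 and 0.05 m and value of joint cab_drawer0 above 0.07 m), for 0.2 s.
At the end, for the whole second after the job is handed in: Every yellow-marked connector lies inside the drawer's left compartment and every yellow-marked relay inside its right one, every red-marked part lies inside the wire basket, all at rest and released, and the drawer is shut to within 10 mm (x of connector1 in the frame of left_compartment between -0.064 and 0.134 m and y of connector1 in the frame of left_compartment between -0.066 and 0.066 m and z of connector1 in the frame of left_compartment between -0.006 and 0.05 m and x of connector2 in the frame of left_compartment between -0.064 and 0.134 m and y of connector2 in the frame of left_compartment between -0.066 and 0.066 m and z of connector2 in the frame of left_compartment between -0.006 and 0.05 m and x of relay1 in the frame of right_compartment between -0.064 and 0.134 m and y of relay1 in the frame of right_compartment between -0.066 and 0.066 m and z of relay1 in the frame of right_compartment between -0.006 and 0.05 m and x of relay2 in the frame of right_compartment between -0.064 and 0.134 m and y of relay2 in the frame of right_compartment between -0.066 and 0.066 m and z of relay2 in the frame of right_compartment between -0.006 and 0.05 m and x of reject1 in the frame of basket between -0.09 and 0.09 m and y of reject1 in the frame of basket between -0.09 and 0.09 m and z of reject1 in the frame of basket between -0.004 and 0.075 m and x of reject2 in the frame of basket between -0.09 and 0.09 m and y of reject2 in the frame of basket between -0.09 and 0.09 m and z of reject2 in the frame of basket between -0.004 and 0.075 m and x of reject3 in the frame of basket between -0.09 and 0.09 m and y of reject3 in the frame of basket between -0.09 and 0.09 m and z of reject3 in the frame of basket between -0.004 and 0.075 m and x of reject4 in the frame of basket between -0.09 and 0.09 m and y of reject4 in the frame of basket between -0.09 and 0.09 m and z of reject4 in the frame of basket between -0.004 and 0.075 m and linear speed of each of connector1, connector2, relay1, relay2, reject1, reject2, reject3, reject4 below 0.02 m/s and value of joint cab_drawer0 below 0.01 m); the robot touches nothing.
It fails at once if a part is gripped hard enough to crack it (over 120 N in total on both fingers) (contact force between the fingers and connector1 above 120 N or contact force between the fingers and connector2 above 120 N or contact force between the fingers and relay1 above 120 N or contact force between the fingers and relay2 above 120 N or contact force between the fingers and reject1 above 120 N or contact force between the fingers and reject2 above 120 N or contact force between the fingers and reject3 above 120 N or contact force between the fingers and reject4 above 120 N).
It fails at once if a bystander is moved more than 4 cm (distance of any of screwdriver, wrench, cleaner, multimeter from where it was at the start of the episode above 0.04 m).
Of connector1, connector2, relay1, relay2 only 3 to 4 are there at a start; the rules pass over those that are not, and their reading is None.
Of reject1, reject2 only 1 to 2 are there at a start; the rules pass over those that are not, and their reading is None.
Of reject3, reject4 only 1 to 2 are there at a start; the rules pass over those that are not, and their reading is None.
At some moment in a run one of connector1, connector2, relay1, relay2, reject1, reject2, reject3, reject4 may be knocked a few centimetres aside while the robot is not near it.
Once in a run the grip may slacken for a moment while it holds something.
It also fails if it takes over 208 s, if anything falls off the work surface, if the arm or the gripper's body presses on something with over 40 N, if the wrist force passes 120 N, or if a joint passes its speed limit or range.

## Working session

There is one attempt and no reset: what is moved stays moved. The work goes in short steps, Python scripts to look and compute and a tool call to move; the robot and the scene stay as the last step left them, time stands still between calls to the robot, and variables do not carry over. Pictures are saved under pics/ and viewed, at most 14 in all, crops included, and the job is handed in when it is done.

Besides the shell and the picture viewer there is one more tool, called after "Call:" by a JSON object that holds its "fn" and its "kwargs", one argument or row to a line. move_arm: Moves the arm, as the interface text tells. Its arguments: {"type":"object","properties":{"moves":{"type":"array"},"newtons":{"type":"number"}},"required":["moves"]}

```bash
mkdir -p pics
cat > h.py <<'E'
import numpy as np, cv2
from workcell import env
def cam(n):
    return env.read_camera(n)
def save(c,f,crop=None,s=1):
    p=c["pixels"][:,:,::-1]
    if crop: x0,y0,x1,y1=crop; p=p[y0:y1,x0:x1]
    cv2.imwrite("pics/"+f,cv2.resize(p,None,fx=s,fy=s,interpolation=cv2.INTER_CUBIC))
def ray(c,u,v,fish=False):
    K=np.array(c["camera_matrix"]);R=cv2.Rodrigues(np.array(c["rvec"],float))[0];t=np.array(c["tvec"],float).ravel()
    a=np.array([(u-K[0,2])/K[0,0],(v-K[1,2])/K[1,1]])
    if fish:
        r=np.hypot(*a); d=np.array([*(a/r*np.sin(r) if r>0 else a),np.cos(r)])
    else: d=np.array([*a,1.])
    return -R.T@t,R.T@d
def onz(c,u,v,z,fish=False):
    o,d=ray(c,u,v,fish); return o+d*(z-o[2])/d[2]
def proj(c,P):
    return cv2.projectPoints(np.array(P,float).reshape(-1,1,3),np.array(c["rvec"],float),np.array(c["tvec"],float),np.array(c["camera_matrix"],float),None)[0].reshape(-1,2)
E
python3 - <<'E'
from h import *
for n in("top","scene"):
    c=cam(n); save(c,n+"0.png",s=1.25); print(n,c["camera_matrix"],ray(c,320,200)); np.save(n+"0.npy",c,allow_pickle=True)
print(env.get_state())
E
```

```text
top [[397.411347     0.         313.67781505]
 [  0.         397.411347   206.86328158]
 [  0.           0.           1.        ]] (array([ 0.35462869, -0.04042733,  0.99365511]), array([ 0.24269711, -0.04300343, -0.9694329 ]))
scene [[413.74296602   0.         317.54456439]
 [  0.         413.74296602 205.22205354]
 [  0.           0.           1.        ]] (array([1.010411  , 0.38989757, 0.81502983]), array([-0.49546047, -0.44077934, -0.74861674]))
{'clock': 0.1, 'joint_pos': array([-1.41061540e+00,  3.13891080e-01,  4.50760711e-02,  1.30357736e+00,
       -1.12658567e-06,  1.43120802e+00]), 'qvel': array([ 0.00032354, -0.00251166,  0.00246561,  0.00112824, -0.00069033,
        0.0003637 ]), 'tau': array([ 2.23599774e-03, -4.81722236e+01,  2.99246442e+01,  1.26524147e-02,
       -8.81864412e-05, -3.36867174e-06]), 'tcp_pos': array([ 0.16971475, -0.54886678,  0.20511077]), 'orientation': array([-7.97974245e-04,  9.88787999e-01,  1.49323996e-01, -8.77980594e-06]), 'wrist_force': array([-0.52780835, -0.22844678, -0.71396567]), 'ft_torque': array([ 0.03090893,  0.00207844, -0.0236857 ]), 'grip_force': 0.0, 'finger_gap': 0.0856222558554484}
```

View pics/top0.png

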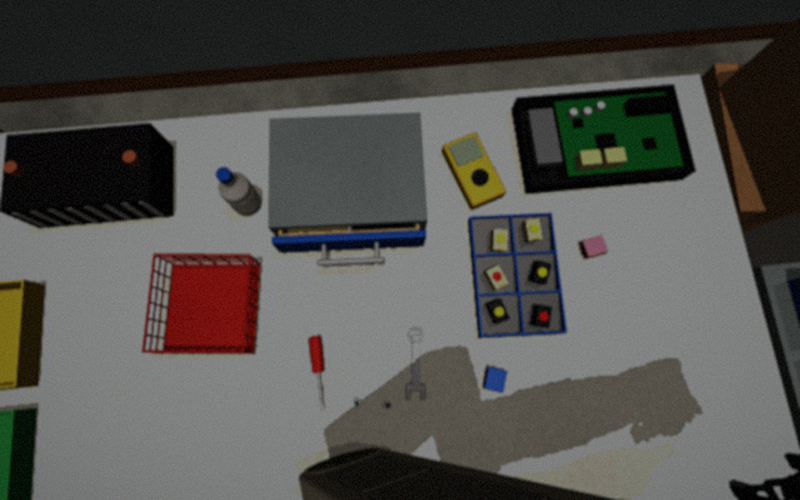

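View pics/scene0.png

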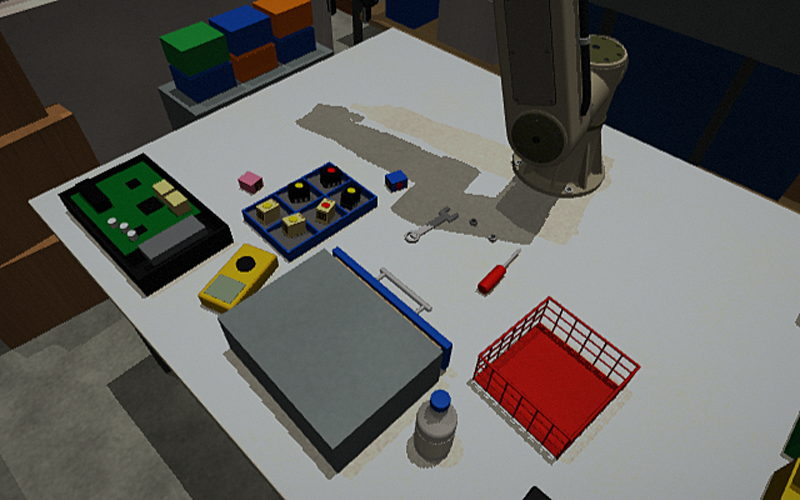

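The top view (800x500) shows the bin on the right. Good connectors are at (500,239) and (534,230), the reject connector at (497,277), good relays at (541,271) and (496,311), and the reject relay at (543,316). The blue (495,379) and pink (594,246) cubes lie outside the bin and stay put, and so do the PCB chips. The handle is at (350,261) and the basket at (207,303).

Run:
```python
from h import *
c=np.load("top0.npy",allow_pickle=True).item()
save(c,"bincrop.png",(365,160,465,275),5)
px=c["pixels"]; hsv=cv2.cvtColor(px,cv2.COLOR_RGB2HSV); H,S,V=cv2.split(hsv)
roi=np.zeros(H.shape,bool); roi[170:270,372:455]=1
for n,m in(("yel",(H>22)&(H<35)&(S>130)&(V>110)),("red",((H<8)|(H>172))&(S>130)&(V>90))):
    k,l,st,ce=cv2.connectedComponentsWithStats((m&roi).astype(np.uint8))
    for i in range(1,k):
        if st[i,4]>8: print(n,ce[i].round(1),st[i,4],onz(c,*ce[i],.051).round(4))
# bin corners at z .03 (approx) via blue mask
m=((H>100)&(H<125)&(S>130)&(V>50)&roi).astype(np.uint8)
cs=max(cv2.findContours(m,0,2)[0],key=cv2.contourArea);b=cv2.boxPoints(cv2.minAreaRect(cs))
for p in b: print("bin",p,onz(c,*p,.03).round(4))
# handle ends (pixels from view)
for p in((321,263),(382,261)): print("handle",onz(c,p[0]/1.25,p[1]/1.25,.062).round(4))
for p in((269,233),(425,230),(268,118),(420,114)): print("cab",onz(c,p[0]/1.25,p[1]/1.25,.1).round(4))
for p in((165,351),(254,352),(170,266),(250,262)): print("basketfloor",onz(c,p[0]/1.25,p[1]/1.25,.004).round(4))
for p in((145,352),(256,353),(152,255),(260,256)): print("baskettop",onz(c,p[0]/1.25,p[1]/1.25,.08).round(4))
```

```text
yel [427.  182.2] 41 [ 0.6108 -0.3505  0.051 ]
yel [400.2 190.5] 36 [ 0.5961 -0.2812  0.051 ]
yel [433.4 217.4] 30 [ 0.5215 -0.3516  0.051 ]
yel [399.  248.7] 34 [ 0.4539 -0.2576  0.051 ]
red [397.3 220.4] 34 [ 0.5223 -0.2635  0.051 ]
red [434.7 252.7] 35 [ 0.4365 -0.3407  0.051 ]
bin [374.7163  173.83136] [ 0.6511 -0.2284  0.03  ]
bin [443.5523  167.66696] [ 0.6509 -0.4057  0.03  ]
bin [452.2838 265.1686] [ 0.4046 -0.3847  0.03  ]
bin [383.4478 271.333 ] [ 0.4057 -0.2174  0.03  ]
handle [0.5765 0.0719 0.062 ]
handle [ 0.5694 -0.0451  0.062 ]
cab [0.634  0.1604 0.1   ]
cab [ 0.6124 -0.1305  0.1   ]
cab [0.8709 0.1532 0.1   ]
cab [ 0.8516 -0.1471  0.1   ]
basketfloor [0.4428 0.3938 0.004 ]
basketfloor [0.4243 0.2206 0.004 ]
basketfloor [0.613  0.3852 0.004 ]
basketfloor [0.6061 0.223  0.004 ]
baskettop [0.4376 0.3963 0.08  ]
baskettop [0.4168 0.197  0.08  ]
baskettop [0.6178 0.3864 0.08  ]
baskettop [0.5966 0.1836 0.08  ]
```

View pics/bincrop.png

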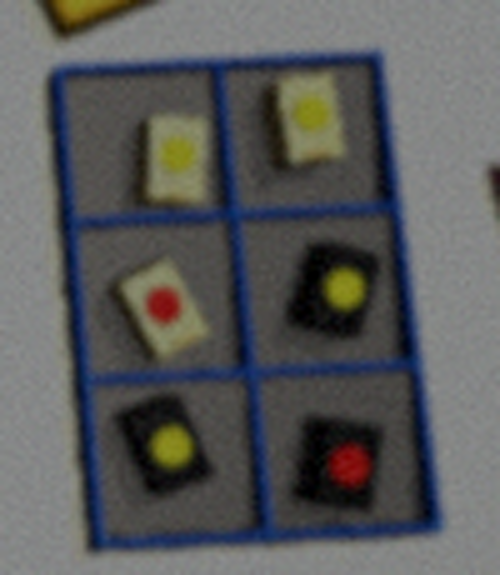

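Crop: six marked parts, one per pocket. The drawer comes first, so I'm heading above the handle at about (0.573, 0.013).

Call:
{"fn": "move_arm", "kwargs": {
  "moves": [0.2,0.28,0,1.2,0.06,0.2,0.28,0,1.2,0.06,0.2,0.28,0,1.2,0.06,0.2,0.28,0,1.2,0.06,0.2,0.28,0,1.2,0.06,0.2,0.28,0,1.2,0.06,0.2,0.28,0,1.2,0.06,0.2,0.28,0,1.2,0.06,0.4,0.56,0,1.2,0.06,0.4,0.56,0,1.2,0.06,0.4,0.56,0,1.2,0.06,0.4,0.56,0,1.2,0.06],
  "newtons": 35
}}

```text
clock: 1.1
tcp_pos: [0.461, -0.1405, 0.2058]
orientation: [-0.0, 0.732, 0.682, -0.0]
wrist_force: [1.1, -0.8, -0.6]
finger_gap: 0.0598
grip_force: 0.0
```

Call:
{"fn": "move_arm", "kwargs": {
  "moves": [0.1,0.145,0,0,0.06,0.1,0.145,0,0,0.06,0.1,0.145,0,0,0.06,0.1,0.145,0,0,0.06,0.1,0.145,0,0,0.06,0.1,0.145,0,0,0.03,0.1,0.145,0,0,0.03,0.1,0.145,0,0,0.03]
}}

```text
clock: 1.77
tcp_pos: [0.5596, 0.0016, 0.2056]
orientation: [-0.0, 0.732, 0.681, -0.001]
wrist_force: [-0.5, -0.1, -0.4]
finger_gap: 0.0297
grip_force: 0.0
```

Run:
```python
from h import *
s=env.get_state(); print(s["clock"],s["tcp_pos"],s["orientation"],s["finger_gap"])
c=cam("wrist"); save(c,"w1.png"); np.save("w1.npy",c,allow_pickle=True); print(c["camera_matrix"],ray(c,320,200,True))
```

```text
1.7667 [0.55959585 0.0016389  0.20558541] [-2.84170983e-04  7.32020495e-01  6.81282343e-01 -5.33010509e-04] 0.02970803004149193
[[309.70691629   0.         320.48149837]
 [  0.         309.70691629 200.34686661]
 [  0.           0.           1.        ]] (array([0.56482181, 0.0708172 , 0.37278252]), array([-0.02255804, -0.27243179, -0.96191063]))
```

View pics/w1.png

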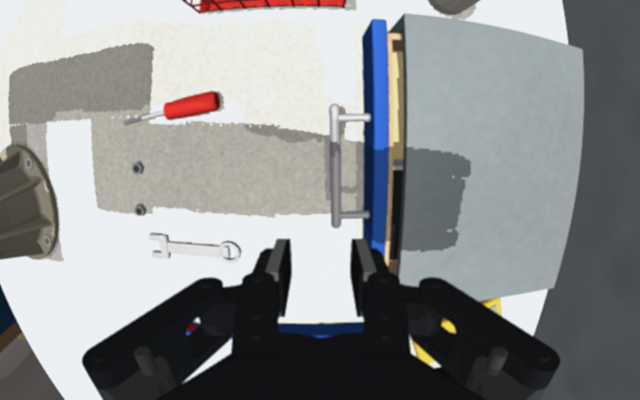

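The handle bar runs from (335,106) to (336,226), with the blue drawer front just to its right and the cream-lined gap behind it.

Run:
```python
from h import *
c=np.load("w1.npy",allow_pickle=True).item()
for p in((335,106),(336,226)): print("handle",onz(c,*p,.065,True).round(4))
for p in((373,20),(372,262),(387,20),(388,265)): print("front z.087",onz(c,*p,.087,True).round(4))
for p in((403,18),(398,270)): print("cab z.1",onz(c,*p,.1,True).round(4))
```

```text
handle [0.5792 0.0781 0.065 ]
handle [ 0.5725 -0.0462  0.065 ]
front z.087 [0.6194 0.1585 0.087 ]
front z.087 [ 0.6073 -0.081   0.087 ]
front z.087 [0.6327 0.1586 0.087 ]
front z.087 [ 0.6244 -0.0863  0.087 ]
cab z.1 [0.6446 0.1569 0.1   ]
cab z.1 [ 0.6324 -0.0862  0.1   ]
```

Call:
{"fn": "move_arm", "kwargs": {
  "moves": [0.016,0.014,-0.04,0,0.03,0.016,0.014,-0.08,0,0.03,0.016,0.014,-0.11,0,0.03,0.016,0.014,-0.135,0,0.03,0.016,0.014,-0.154,0,0.03,0.016,0.014,-0.154,0,0.03,0.016,0.014,-0.154,0,0.03,0.016,0.014,-0.154,0,0.005,0.016,0.014,-0.154,0,0.005,0.016,0.014,-0.154,0,0.005,0.016,0.014,-0.154,0,0.005]
}}

```text
clock: 2.73
tcp_pos: [0.5775, 0.0162, 0.0534]
orientation: [0.001, 0.732, 0.682, 0.001]
wrist_force: [-0.5, 0.1, -0.3]
finger_gap: 0.0049
grip_force: 0.0
```

Run:
```python
from h import *
s=env.get_state(); print(s["finger_gap"],s["grip_force"],s["tcp_pos"])
c=cam("wrist"); save(c,"w2.png",(220,60,460,340),2)
```

```text
0.0048643003103735205 0.0 [0.57745125 0.01624897 0.05341913]
```

View pics/w2.png

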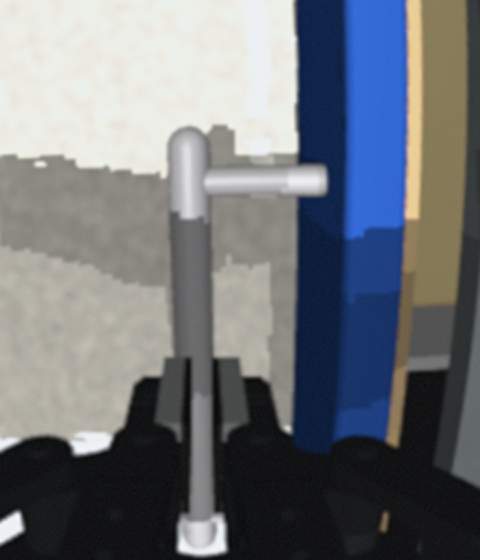

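The bar lies between the pads but there is no grip force yet, so I'm closing fully.

Call:
{"fn": "move_arm", "kwargs": {
  "moves": [0,0,0,0,0,0,0,0,0,0,0,0,0,0,0,0,0,0,0,0]
}}

```text
clock: 3.12
tcp_pos: [0.5764, 0.0166, 0.0519]
orientation: [0.0, 0.732, 0.682, 0.0]
wrist_force: [-0.1, 0.9, -0.5]
finger_gap: 0.0001
grip_force: 0.0
```

Run:
```python
from h import *
s=env.get_state(); print(s["finger_gap"],s["grip_force"],s["tcp_pos"])
c=cam("wrist"); save(c,"w3.png",(220,160,460,340),3)
```

```text
5.805705211580895e-05 0.0 [0.57640406 0.01656078 0.05191245]
```

View pics/w3.png

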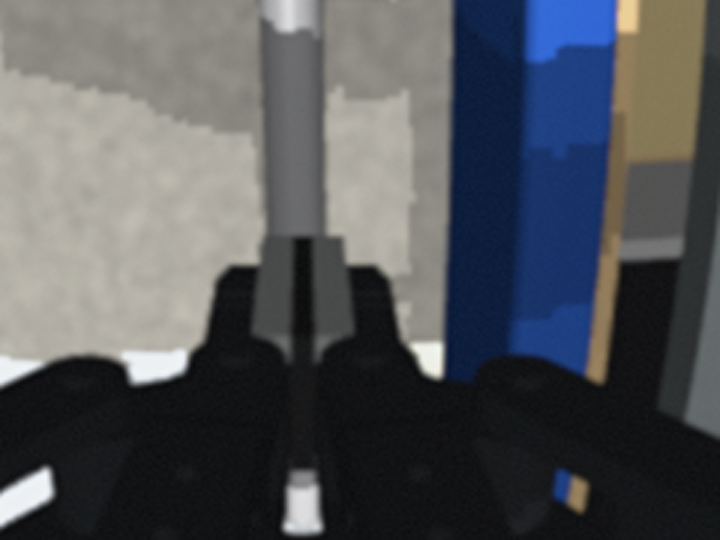

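Run:
```python
from h import *
s=env.get_state();print(s["tcp_pos"],s["orientation"])
c=cam("wrist");print("campos",ray(c,320,200,True)[0])
for z in(.03,.044,.055,.065,.075,.085): print(z,onz(c,320,239,z,True).round(4))
# bar end positions now at z .062 ; 
for p in((220+189/2,60+128/2),(320.5,160+500/3)): print(p,onz(c,*p,.065,True).round(4))
# scene: triangulate with top0
t=cam("top"); sc=cam("scene"); save(sc,"s3.png",(250,180,400,290),5)
print(proj(sc,[[.5764,.0166,.044],[.5764,.0166,.062],[.5764,.0766,.062],[.5764,-.0434,.062]]).round(1))
```

```text
[0.57633844 0.01655568 0.05184297] [-3.75255135e-05  7.31713162e-01  6.81612679e-01 -5.24934863e-05]
campos [0.58136643 0.08565654 0.219107  ]
0.03 [0.5753 0.0054 0.03  ]
0.044 [0.5757 0.0113 0.044 ]
0.055 [0.5761 0.016  0.055 ]
0.065 [0.5764 0.0202 0.065 ]
0.075 [0.5767 0.0245 0.075 ]
0.085 [0.577  0.0287 0.085 ]
(314.5, 124.0) [0.5781 0.0811 0.065 ]
(320.5, 326.66666666666663) [ 0.5724 -0.04    0.065 ]
[[322.9 235.9]
 [323.2 231.2]
 [343.  246.2]
 [304.4 217. ]]
```

View pics/s3.png

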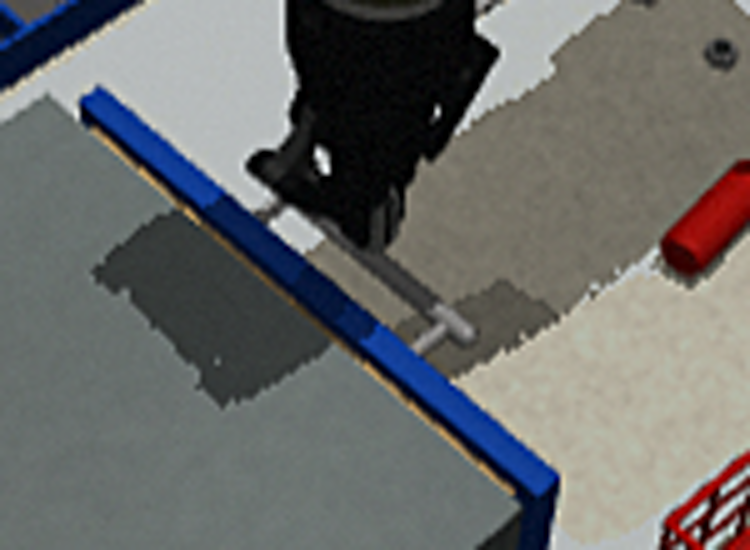

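The fingertips sit about 20 mm higher than the readings suggest, so they are resting over the bar. I'll reopen, go lower and close again.

Call:
{"fn": "move_arm", "kwargs": {
  "moves": [0,0,0,0,0.03,0,0,0,0,0.03,0,0,0,0,0.03,0,0,-0.008,0,0.03,0,0,-0.016,0,0.03,0,0,-0.022,0,0.03,0,0,-0.022,0,0.03,0,0,-0.022,0,0,0,0,-0.022,0,0,0,0,-0.022,0,0,0,0,-0.022,0,0,0,0,-0.022,0,0]
}}

```text
clock: 4.32
tcp_pos: [0.5761, 0.0165, 0.0296]
orientation: [-0.0, 0.732, 0.682, -0.0]
wrist_force: [1.2, -0.2, -5.1]
finger_gap: 0.0095
grip_force: 34.0
```

Gripped, pulling the drawer about 0.15 m along the cabinet's -x.

Call:
{"fn": "move_arm", "kwargs": {
  "moves": [-0.014,0.001,0,0,0,-0.03,0.002,0,0,0,-0.046,0.003,0,0,0,-0.062,0.004,0,0,0,-0.078,0.005,0,0,0,-0.094,0.006,0,0,0,-0.11,0.007,0,0,0,-0.126,0.008,0,0,0,-0.14,0.009,0,0,0,-0.15,0.009,0,0,0,-0.15,0.009,0,0,0,-0.15,0.009,0,0,0]
}}

```text
clock: 5.32
tcp_pos: [0.4247, 0.0238, 0.0296]
orientation: [0.001, 0.732, 0.681, -0.002]
wrist_force: [-0.8, -6.7, -7.7]
finger_gap: 0.0091
grip_force: 35.9
```

Call:
{"fn": "move_arm", "kwargs": {
  "moves": [0,0,0,0,0.03,0,0,0,0,0.03,0,0,0,0,0.03,0,0,0.04,0,0.03,0,0,0.08,0,0.04,0,0,0.12,0,0.05,0.02,-0.01,0.16,0,0.05,0.05,-0.03,0.18,0,0.05,0.08,-0.05,0.2,0,0.05,0.11,-0.07,0.2,0,0.05,0.11,-0.07,0.2,0,0.05,0.11,-0.07,0.2,0,0.05]
}}

```text
clock: 6.32
tcp_pos: [0.538, -0.0456, 0.2295]
orientation: [0.0, 0.732, 0.681, 0.0]
wrist_force: [-0.8, 0.4, 0.5]
finger_gap: 0.0497
grip_force: 0.0
```

Run:
```python
from h import *
s=env.get_state(); print(s["tcp_pos"])
c=cam("wrist"); save(c,"w4.png",(170,0,570,300),2); np.save("w4.npy",c,allow_pickle=True)
t=cam("top"); np.save("t4.npy",t,allow_pickle=True)
```

```text
[ 0.53801513 -0.04556123  0.22949493]
```

View pics/w4.png

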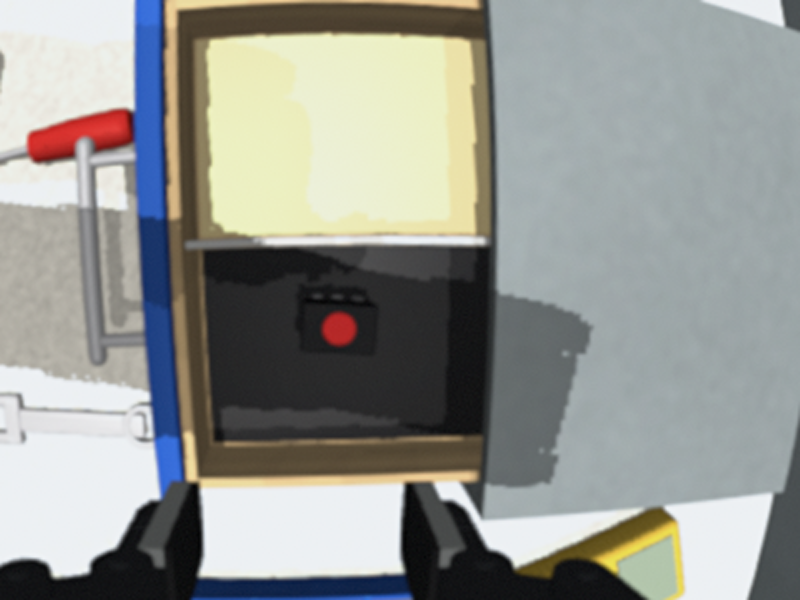

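Drawer open. It holds one red-marked black relay (reject4) at crop (339,328), native (339.5,164). The left compartment looks empty as far as the roof allows.

Run:
```python
from h import *
c=np.load("w4.npy",allow_pickle=True).item(); t=np.load("t4.npy",allow_pickle=True).item()
f=lambda n,x,y,z: print(n,onz(c,170+x/2,y/2,z,True).round(4))
f("rej4 mark",339,328,.058)
for p in((303,305),(376,304),(375,354),(301,350)): f(" top corner",*p,.058)
for p in((205,38),(205,235),(205,250),(215,440)): f("floor x-min",*p,.022)
for p in((188,244),(486,241)): f("divider",*p,.067)
for p in((88,165),(97,355)): f("handle",*p,.065)
for p in((490,30),(485,515)): f("cabedge",*p,.1)
px=t["pixels"];H,S,V=cv2.split(cv2.cvtColor(px,cv2.COLOR_RGB2HSV))
m=((H<8)|(H>172))&(S>130)&(V>80)
k,l,st,ce=cv2.connectedComponentsWithStats(m.astype(np.uint8))
for i in range(1,k):
    if 8<st[i,4]<200: print(ce[i],st[i,4],onz(t,*ce[i],.058))
```

```text
rej4 mark [ 0.5601 -0.0325  0.058 ]
 top corner [ 0.5412 -0.0183  0.058 ]
 top corner [ 0.5814 -0.0204  0.058 ]
 top corner [ 0.5795 -0.0486  0.058 ]
 top corner [ 0.5383 -0.0434  0.058 ]
floor x-min [0.4942 0.1485 0.022 ]
floor x-min [0.4853 0.0249 0.022 ]
floor x-min [0.4845 0.0157 0.022 ]
floor x-min [ 0.4781 -0.1051  0.022 ]
divider [0.4826 0.0208 0.067 ]
divider [0.6429 0.0123 0.067 ]
handle [0.43   0.0714 0.065 ]
handle [ 0.4229 -0.0354  0.065 ]
cabedge [0.6433 0.1211 0.1   ]
cabedge [ 0.6331 -0.1333  0.1   ]
[160.96296296 204.48888889] 135 [0.61392898 0.3020822  0.058     ]
[160.22222222 208.11111111] 9 [0.6050719  0.30392811 0.058     ]
[173.8 208.1] 10 [0.60201725 0.27135569 0.058     ]
[120.92307692 222.26923077] 26 [0.5790176  0.39762513 0.058     ]
[397.5 220.5] 32 [ 0.5208252  -0.26220439  0.058     ]
[118.53333333 243.        ] 15 [0.52937825 0.40247954 0.058     ]
[434.60869565 252.60869565] 46 [ 0.43612194 -0.33833096  0.058     ]
[117.         256.18181818] 11 [0.49843309 0.40553824 0.058     ]
[115.24 272.64] 25 [0.46041465 0.40893616 0.058     ]
[142.35714286 280.66326531] 98 [0.43600584 0.34626458 0.058     ]
```

Call:
{"fn": "move_arm", "kwargs": {
  "moves": [0.022,0.013,0,1.58,0.05,0.022,0.013,0,1.58,0.05,0.022,0.013,0,1.58,0.05,0.022,0.013,0,1.58,0.05,0.022,0.013,0,1.58,0.05,0.022,0.013,0,1.58,0.05,0.022,0.013,0,1.58,0.05,0.022,0.013,0,1.58,0.05,0.022,0.013,-0.03,1.58,0.05,0.022,0.013,-0.06,1.58,0.05,0.022,0.013,-0.1,1.58,0.05,0.022,0.013,-0.12,1.58,0.05]
}}

```text
clock: 7.42
tcp_pos: [0.5549, -0.0299, 0.1065]
orientation: [-0.002, 0.067, 0.998, 0.0]
wrist_force: [-0.7, 0.5, -1.2]
finger_gap: 0.05
grip_force: 0.0
```

Run:
```python
from h import *
s=env.get_state(); print(s["tcp_pos"],s["orientation"],s["joint_pos"])
c=cam("wrist"); save(c,"w5.png",(120,40,520,340),2); np.save("w5.npy",c,allow_pickle=True);print(ray(c,320,200,True))
```

```text
[ 0.55490617 -0.02992697  0.1064716 ] [-2.21695089e-03  6.71201610e-02  9.97742342e-01  4.32893241e-04] [-1.98505037e-01  3.28876487e-01 -1.81020998e-01  1.06540794e+00
  2.77679314e-04 -6.41639982e-02]
(array([ 0.48689548, -0.02098308,  0.27404272]), array([ 0.26578446, -0.0373297 , -0.96330946]))
```

View pics/w5.png

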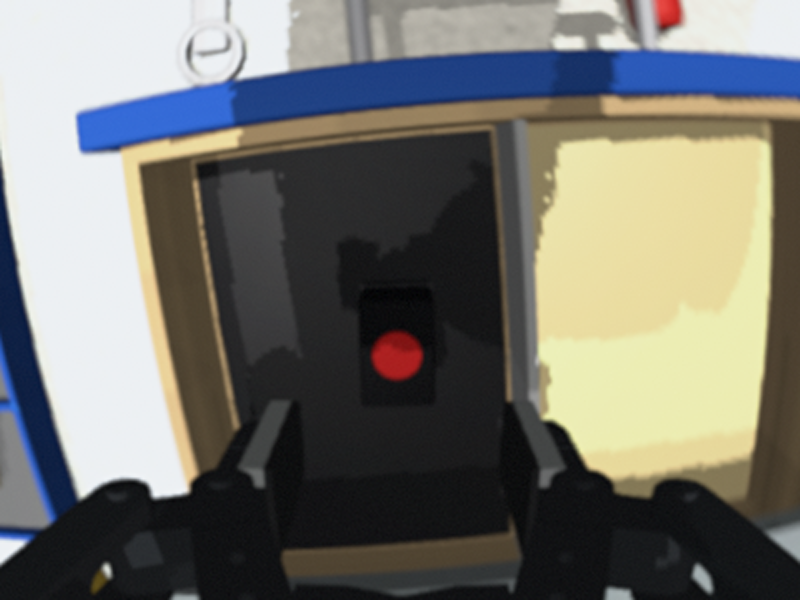

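Call:
{"fn": "move_arm", "kwargs": {
  "moves": [0.005,-0.001,-0.03,0,0.05,0.005,-0.001,-0.055,0,0.05,0.005,-0.001,-0.075,0,0.05,0.005,-0.001,-0.088,0,0.05,0.005,-0.001,-0.094,0,0.05,0.005,-0.001,-0.094,0,0.05,0.005,-0.001,-0.094,0,0.02,0.005,-0.001,-0.094,0,0.02,0.005,-0.001,-0.094,0,0.02,0.005,-0.001,-0.094,0,0.02,0.005,-0.001,-0.094,0,0.02,0.005,-0.001,-0.094,0,0.02],
  "newtons": 28
}}

```text
clock: 8.47
tcp_pos: [0.5647, -0.0326, 0.0177]
orientation: [0.001, 0.071, 0.997, 0.0]
wrist_force: [-2.0, 0.6, 7.0]
finger_gap: 0.0273
grip_force: 29.1
```

Run:
```python
from h import *
s=env.get_state(); print(s["tcp_pos"],s["finger_gap"],s["grip_force"])
c=cam("wrist"); save(c,"w6.png",(220,140,420,340),2); np.save("w6.npy",c,allow_pickle=True)
```

```text
[ 0.56471181 -0.03261428  0.01771298] 0.027315968213088786 29.095522463321686
```

View pics/w6.png

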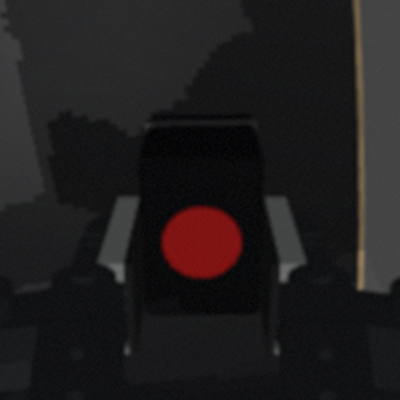

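Gripped. Now lift and carry to the basket, whose centre is about (0.52, 0.298).

Call:
{"fn": "move_arm", "kwargs": {
  "moves": [0,0,0.02,0,0.02,0,0,0.05,0,0.02,0,0,0.09,0,0.02,0,0.02,0.13,0,0.02,0,0.06,0.15,0,0.02,0,0.1,0.15,0,0.02,0,0.14,0.15,0,0.02,-0.01,0.18,0.15,0,0.02,-0.01,0.22,0.15,0,0.02,-0.01,0.26,0.15,0,0.02,-0.01,0.3,0.15,0,0.02,-0.01,0.33,0.15,0,0.02]
}}

```text
clock: 9.52
tcp_pos: [0.5529, 0.3006, 0.1664]
orientation: [0.0, 0.07, 0.998, 0.001]
wrist_force: [0.2, 0.3, 0.7]
finger_gap: 0.0274
grip_force: 28.3
```

Call:
{"fn": "move_arm", "kwargs": {
  "moves": [0,0,-0.04,0,0.02,0,0,-0.08,0,0.02,0,0,-0.11,0,0.02,0,0,-0.125,0,0.02,0,0,-0.13,0,0.02,0,0,-0.13,0,0.05,0,0,-0.13,0,0.05,0,0,-0.13,0,0.05,0,0,-0.08,0,0.05,0,0,-0.04,0,0.05,0,0,0,0,0.05,0,-0.04,0.03,0,0.05]
}}

```text
clock: 10.52
tcp_pos: [0.5555, 0.2703, 0.195]
orientation: [0.004, 0.069, 0.998, 0.003]
wrist_force: [1.0, -0.7, 0.7]
finger_gap: 0.0498
grip_force: 0.0
```

Call:
{"fn": "move_arm", "kwargs": {
  "moves": [0,-0.04,0.02,0,0.05,0,-0.08,0.04,0,0.05,0,-0.12,0.04,0,0.05,0,-0.16,0.04,0,0.05,0,-0.2,0.04,0,0.05,0,-0.24,0.04,0,0.05,0,-0.28,0.04,0,0.05,0,-0.32,0.04,0,0.05,0,-0.36,0.04,0,0.05,0,-0.4,0.04,0,0.05,0,-0.44,0.04,0,0.05,0,-0.48,0.04,0,0.05]
}}

```text
clock: 11.52
tcp_pos: [0.5537, -0.2164, 0.231]
orientation: [0.002, 0.071, 0.997, -0.001]
wrist_force: [1.5, 0.4, 0.2]
finger_gap: 0.05
grip_force: 0.0
```

Call:
{"fn": "move_arm", "kwargs": {
  "moves": [0,-0.04,0,0,0.05,0,-0.08,0,0,0.05,0,-0.08,0,0,0.05,0,-0.08,0,0,0.05]
}}

```text
clock: 11.85
tcp_pos: [0.5533, -0.2968, 0.2297]
orientation: [0.001, 0.073, 0.997, -0.001]
wrist_force: [-0.3, 0.6, -0.7]
finger_gap: 0.0501
grip_force: 0.0
```

```bash
cat > parts.py <<'E'
from h import *
def parts(c,fish,zt=.051,dbg=False):
    """marks + outline corners"""
    px=c["pixels"];H,S,V=cv2.split(cv2.cvtColor(px,cv2.COLOR_RGB2HSV))
    out=[]
    for n,m in(("yel",(H>22)&(H<36)&(S>140)&(V>90)),("red",((H<8)|(H>172))&(S>130)&(V>70))):
        m=cv2.morphologyEx(m.astype(np.uint8),cv2.MORPH_OPEN,np.ones((3,3)) if fish else np.ones((1,1)))
        k,l,st,ce=cv2.connectedComponentsWithStats(m)
        for i in range(1,k):
            if st[i,4]>(40 if fish else 12) and st[i,4]<2500: out.append((n,ce[i].round(1),st[i,4],onz(c,*ce[i],zt,fish).round(4)))
    return out
E
python3 - <<'E'
from parts import *
s=env.get_state(); print(s["tcp_pos"],s["orientation"])
c=cam("wrist"); save(c,"w7.png",(100,20,500,320),2); np.save("w7.npy",c,allow_pickle=True)
for p in parts(c,True): print(*p)
t=cam("top"); np.save("t7.npy",t,allow_pickle=True)
for p in parts(t,False):
  if p[3][0]<.75: print("top",*p)
E
```

```text
[ 0.55332975 -0.29680978  0.22969067] [ 1.15298121e-03  7.29669599e-02  9.97333502e-01 -6.15150964e-04]
yel [343.7  82.1] 239 [ 0.4527 -0.2566  0.051 ]
yel [268.5 154.6] 211 [ 0.5206 -0.3519  0.051 ]
yel [339.2 208.3] 158 [ 0.5953 -0.2813  0.051 ]
yel [284.5 227.4] 139 [ 0.6096 -0.3492  0.051 ]
yel [353.5 288.5] 1808 [ 0.7076 -0.2764  0.051 ]
red [560.8  39.5] 273 [0.4023 0.0606 0.051 ]
red [565.2  64.7] 148 [0.4385 0.0624 0.051 ]
red [626.5 115.5] 2058 [0.5119 0.2205 0.051 ]
red [266.5  79.1] 253 [ 0.4358 -0.3402  0.051 ]
red [360.  135.1] 177 [ 0.5139 -0.2469  0.051 ]
top yel [379.9 139.3] 842 [ 0.7345 -0.2494  0.051 ]
top yel [  7.6 266.9] 1251 [0.4986 0.6634 0.051 ]
top red [121.5 217. ] 17 [0.5936 0.3996 0.051 ]
top red [390.6 224.1] 20 [ 0.5149 -0.2461  0.051 ]
top red [166.4 232.5] 51 [0.5454 0.2921 0.051 ]
top red [116.7 259.4] 51 [0.492  0.4095 0.051 ]
top red [252.6 283.4] 247 [0.4061 0.0939 0.051 ]
```

View pics/w7.png

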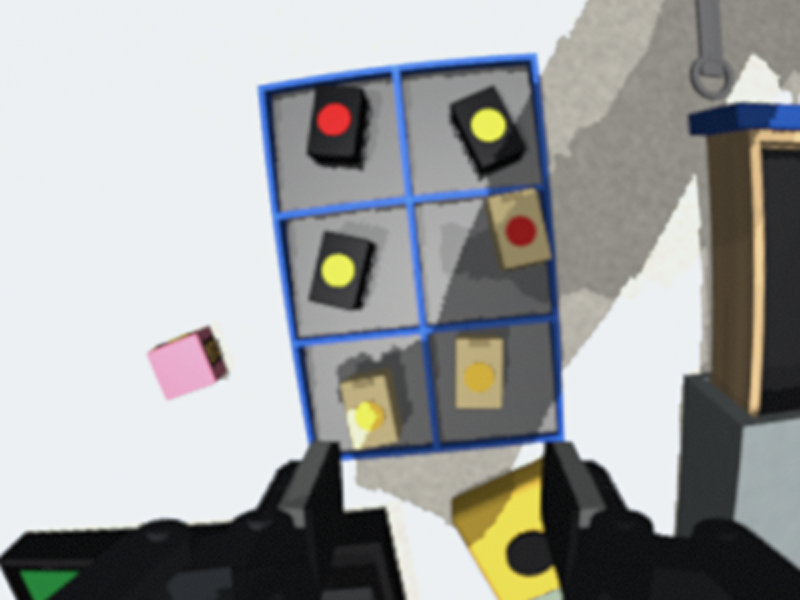

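Six parts are still in the bin, marks in the crop as follows:
- **Red:** relay (334,119), and connector (520,231), which has been knocked up against the +y wall.
- **Yellow relays:** (487,125) and (338,270).
- **Yellow connectors:** (367,412) and (479,372).

The pink cube at (185,362) is outside and stays.

Run:
```python
from h import *
c=np.load("w7.npy",allow_pickle=True).item()
f=lambda p,z=.051: onz(c,100+p[0]/2,20+p[1]/2,z,True)
E=dict(rej2=((317,88),(309,156),(366,90),(357,163)),relA=((450,105),(482,172),(492,88),(523,155)),relB=((330,233),(310,300),(374,240),(358,308)),
rej1=((487,197),(503,269),(533,188),(550,258)),conA=((341,380),(352,445),(387,375),(398,440)),conB=((456,338),(456,408),(503,338),(502,408)))
for n,p in E.items():
    q=[f(x) for x in p]; a=[np.arctan2(*(v:=q[i+1]-q[i])[1::-1]) for i in(0,2)]
    print(n,"ctr",np.mean(q,0).round(4),"yaw",np.round(a,2),"len",[round(np.linalg.norm(q[i+1]-q[i])*1e3,1) for i in(0,2)],"wid",[round(np.linalg.norm(q[i+2]-q[i])*1e3,1) for i in(0,1)])
for p in((262,88),(537,56),(562,438),(300,455)): print("bin",f(p,.03).round(4))
for p in((397,68),(411,200),(426,330)):print("div",f(p,.03).round(4))
```

```text
rej2 ctr [ 0.4394 -0.3385  0.051 ] yaw [-0.27 -0.27] len [np.float64(39.0), np.float64(41.6)] wid [np.float64(27.6), np.float64(27.6)]
relA ctr [ 0.4557 -0.2574  0.051 ] yaw [0.29 0.28] len [np.float64(41.5), np.float64(41.3)] wid [np.float64(25.1), np.float64(24.8)]
relB ctr [ 0.5219 -0.3488  0.051 ] yaw [-0.47 -0.4 ] len [np.float64(40.5), np.float64(40.1)] wid [np.float64(25.3), np.float64(28.3)]
rej1 ctr [ 0.5127 -0.2475  0.051 ] yaw [0.08 0.11] len [np.float64(41.5), np.float64(40.7)] wid [np.float64(26.2), np.float64(27.5)]
conA ctr [ 0.6071 -0.3485  0.051 ] yaw [-0.04 -0.01] len [np.float64(42.1), np.float64(41.8)] wid [np.float64(27.7), np.float64(28.7)]
conB ctr [ 0.5936 -0.2805  0.051 ] yaw [-0.14 -0.13] len [np.float64(42.9), np.float64(43.0)] wid [np.float64(27.1), np.float64(27.5)]
bin [ 0.4053 -0.3834  0.03  ]
bin [ 0.4129 -0.2196  0.03  ]
bin [ 0.6518 -0.2322  0.03  ]
bin [ 0.6391 -0.4043  0.03  ]
div [ 0.4094 -0.3019  0.03  ]
div [ 0.489  -0.3055  0.03  ]
div [ 0.5679 -0.3086  0.03  ]
```

Run:
```python
from h import *
c=np.load("w7.npy",allow_pickle=True).item()
tcp=np.array([.5533,-.2968,.2297])
for a,b in(((343,443),(545,440)),((310,443),(578,440))):
    o,d1=ray(c,100+a[0]/2,20+a[1]/2,True);_,d2=ray(c,100+b[0]/2,20+b[1]/2,True)
    d1=d1/-d1[2];d2=d2/-d2[2];k=np.linalg.norm((d1-d2)[:2])
    for w in(.05,.066): 
        h=w/k; print(a,w,"drop",h,"pt-tcp",(o+h*(d1+d2)/2-tcp).round(4))
```

```text
(343, 443) 0.05 drop 0.13967402115635988 pt-tcp [-0.0086  0.0018  0.0274]
(343, 443) 0.066 drop 0.18436970792639507 pt-tcp [ 0.0107 -0.0008 -0.0173]
(310, 443) 0.05 drop 0.10452830430232164 pt-tcp [-0.0237  0.0039  0.0626]
(310, 443) 0.066 drop 0.13797736167906458 pt-tcp [-0.0092  0.0019  0.0291]
```

Fingertip calibration: the tips sit about 25 mm above the reported TCP z, consistent with the handle. Starting with the knocked reject connector at (0.514, -0.2475), yaw 0.09.

Call:
{"fn": "move_arm", "kwargs": {
  "moves": [-0.02,0.025,-0.03,0.12,0.05,-0.038,0.049,-0.06,0.236,0.05,-0.038,0.049,-0.1,0.236,0.05,-0.038,0.049,-0.13,0.236,0.05,-0.038,0.049,-0.15,0.236,0.05,-0.038,0.049,-0.15,0.236,0.05,-0.038,0.049,-0.15,0.236,0.05,-0.038,0.049,-0.15,0.236,0.05],
  "newtons": 28
}}

```text
clock: 12.62
tcp_pos: [0.5168, -0.2447, 0.0805]
orientation: [0.001, -0.048, 0.999, -0.001]
wrist_force: [-0.4, -0.9, 0.0]
finger_gap: 0.0498
grip_force: 0.0
```

Run:
```python
from parts import *
s=env.get_state(); print(s["tcp_pos"],s["orientation"])
c=cam("wrist")
for p in parts(c,True): print(*p)
```

```text
[ 0.51681479 -0.24469758  0.0805139 ] [ 1.23306439e-03 -4.78290804e-02  9.98854456e-01 -7.95936245e-04]
yel [311.3 121.4] 668 [ 0.4527 -0.2569  0.051 ]
yel [172.9 209.5] 488 [ 0.5206 -0.3518  0.051 ]
yel [268.1 308.9] 203 [ 0.595  -0.2785  0.051 ]
red [189.2  89.7] 588 [ 0.4359 -0.34    0.051 ]
red [630.7 126.9] 479 [0.4023 0.0426 0.051 ]
red [626.1 161.8] 202 [0.4368 0.0438 0.051 ]
red [318.2 214.3] 504 [ 0.5134 -0.2468  0.051 ]
```

Call:
{"fn": "move_arm", "kwargs": {
  "moves": [-0.001,-0.002,-0.03,0,0.05,-0.001,-0.002,-0.05,0,0.05,-0.001,-0.002,-0.065,0,0.05,-0.001,-0.002,-0.072,0,0.05,-0.001,-0.002,-0.072,0,0.02,-0.001,-0.002,-0.072,0,0.02,-0.001,-0.002,-0.072,0,0.02,-0.001,-0.002,-0.072,0,0.02,-0.001,-0.002,-0.04,0,0.02,-0.001,-0.002,0,0,0.02,-0.001,-0.002,0.04,0,0.02,-0.001,-0.002,0.08,0,0.02]
}}

```text
clock: 13.67
tcp_pos: [0.5143, -0.2468, 0.1609]
orientation: [0.0, -0.047, 0.999, -0.0]
wrist_force: [1.7, -0.8, -0.0]
finger_gap: 0.0274
grip_force: 31.9
```

Call:
{"fn": "move_arm", "kwargs": {
  "moves": [0,0.04,0.01,0,0.02,0,0.08,0.01,0,0.02,-0.01,0.12,0.01,0,0.02,-0.01,0.16,0.01,0,0.02,-0.01,0.2,0.01,0,0.02,-0.02,0.24,0.01,0,0.02,-0.02,0.28,0.01,0,0.02,-0.03,0.32,0.01,0,0.02,-0.03,0.36,0.01,0,0.02,-0.04,0.4,0.01,0,0.02,-0.04,0.44,0.01,0,0.02,-0.04,0.48,0.01,0,0.02]
}}

```text
clock: 14.67
tcp_pos: [0.474, 0.2352, 0.1698]
orientation: [0.001, -0.047, 0.999, 0.0]
wrist_force: [1.1, -0.7, 0.2]
finger_gap: 0.0273
grip_force: 31.9
```

Call:
{"fn": "move_arm", "kwargs": {
  "moves": [0,0.04,0,0,0.02,0,0.065,-0.02,0,0.02,0,0.065,-0.06,0,0.02,0,0.065,-0.1,0,0.02,0,0.065,-0.125,0,0.02,0,0.065,-0.13,0,0.02,0,0.065,-0.13,0,0.05,0,0.065,-0.13,0,0.05,0,0.065,-0.1,0,0.05,0,0.065,-0.06,0,0.05,0,0.03,-0.02,0,0.05,0,-0.01,0,0,0.05]
}}

```text
clock: 15.67
tcp_pos: [0.4776, 0.2368, 0.168]
orientation: [0.005, -0.049, 0.999, 0.002]
wrist_force: [2.0, -0.7, 0.3]
finger_gap: 0.0502
grip_force: 0.0
```

Call:
{"fn": "move_arm", "kwargs": {
  "moves": [0,-0.04,0,-0.1,0.05,0,-0.08,0,-0.2,0.05,0,-0.12,0,-0.3,0.05,0,-0.16,0,-0.364,0.05,0,-0.2,0,-0.364,0.05,0,-0.24,0,-0.364,0.05,-0.01,-0.28,0,-0.364,0.05,-0.01,-0.32,0,-0.364,0.05,-0.02,-0.36,0,-0.364,0.05,-0.02,-0.4,0,-0.364,0.05,-0.03,-0.44,0,-0.364,0.05,-0.034,-0.48,0,-0.364,0.05]
}}

```text
clock: 16.67
tcp_pos: [0.4406, -0.2482, 0.1649]
orientation: [0.003, 0.135, 0.991, -0.001]
wrist_force: [1.0, 0.2, -0.3]
finger_gap: 0.0498
grip_force: 0.0
```

Call:
{"fn": "move_arm", "kwargs": {
  "moves": [0,-0.04,0,0,0.05,0,-0.08,-0.01,0,0.05,0,-0.087,-0.05,0,0.05,0,-0.087,-0.08,0,0.05,0,-0.087,-0.09,0,0.05,0,-0.087,-0.09,0,0.05,0,-0.087,-0.09,0,0.05]
}}

```text
clock: 17.25
tcp_pos: [0.4411, -0.3324, 0.0733]
orientation: [0.001, 0.134, 0.991, -0.001]
wrist_force: [0.4, -0.4, 1.1]
finger_gap: 0.0498
grip_force: 0.0
```

Run:
```python
from parts import *
s=env.get_state(); print(s["tcp_pos"],s["orientation"])
c=cam("wrist")
for p in parts(c,True): print(*p)
t=cam("top")
for p in parts(t,False):
  if p[3][0]<.75: print("top",*p)
```

```text
[ 0.44111158 -0.33244151  0.07330567] [ 8.46356695e-04  1.34358702e-01  9.90932249e-01 -5.48165850e-04]
yel [433.9 210. ] 546 [ 0.4531 -0.2569  0.051 ]
yel [323.7 322.8] 409 [ 0.5206 -0.3522  0.051 ]
yel [211.6 342.5] 70 [ 0.5221 -0.4504  0.051 ]
yel [425.4 359.2] 79 [ 0.5909 -0.2784  0.051 ]
red [306.3 218.1] 663 [ 0.4354 -0.3406  0.051 ]
top yel [381.5 140.6] 918 [ 0.7306 -0.2531  0.051 ]
top yel [426.9 182.3] 33 [ 0.6107 -0.3502  0.051 ]
top yel [400.3 190.5] 32 [ 0.5961 -0.2816  0.051 ]
top yel [  7.7 267. ] 1273 [0.4982 0.6632 0.051 ]
top red [118.4 243.5] 16 [0.5295 0.406  0.051 ]
top red [434.8 253.8] 35 [ 0.434  -0.3405  0.051 ]
top red [116.1 264.2] 27 [0.4807 0.4105 0.051 ]
top red [166.6 260.4] 33 [0.4784 0.2925 0.051 ]
top red [252.7 283.4] 250 [0.4059 0.0938 0.051 ]
```

Call:
{"fn": "move_arm", "kwargs": {
  "moves": [-0.003,-0.007,-0.02,0,0.05,-0.003,-0.007,-0.04,0,0.05,-0.003,-0.007,-0.055,0,0.05,-0.003,-0.007,-0.064,0,0.05,-0.003,-0.007,-0.064,0,0.02,-0.003,-0.007,-0.064,0,0.02,-0.003,-0.007,-0.064,0,0.02,-0.003,-0.007,-0.064,0,0.02,-0.003,-0.007,-0.04,0,0.02,-0.003,-0.007,0,0,0.02,-0.003,-0.007,0.04,0,0.02,-0.003,-0.007,0.08,0,0.02]
}}

```text
clock: 18.35
tcp_pos: [0.4373, -0.3388, 0.1535]
orientation: [0.0, 0.134, 0.991, -0.0]
wrist_force: [0.8, -0.7, -0.1]
finger_gap: 0.0272
grip_force: 32.2
```

Call:
{"fn": "move_arm", "kwargs": {
  "moves": [0.005,0.04,0.01,0,0.02,0.01,0.08,0.015,0.05,0.02,0.015,0.12,0.015,0.1,0.02,0.02,0.16,0.015,0.15,0.02,0.025,0.2,0.015,0.2,0.02,0.03,0.24,0.015,0.2,0.02,0.035,0.28,0.015,0.2,0.02,0.04,0.32,0.015,0.2,0.02,0.045,0.36,0.015,0.2,0.02,0.05,0.4,0.015,0.2,0.02,0.055,0.44,0.015,0.2,0.02,0.06,0.48,0.015,0.2,0.02]
}}

```text
clock: 19.35
tcp_pos: [0.4977, 0.1431, 0.1674]
orientation: [0.001, 0.035, 0.999, 0.0]
wrist_force: [0.8, -1.3, -0.0]
finger_gap: 0.027
grip_force: 32.2
```

Call:
{"fn": "move_arm", "kwargs": {
  "moves": [0.005,0.04,0,0,0.02,0.01,0.08,0,0,0.02,0.015,0.12,0,0,0.02,0.015,0.16,0,0,0.02,0.015,0.192,0,0,0.02,0.015,0.192,-0.03,0,0.02,0.015,0.192,-0.07,0,0.02,0.015,0.192,-0.1,0,0.02,0.015,0.192,-0.12,0,0.02,0.015,0.192,-0.12,0,0.02,0.015,0.192,-0.12,0,0.04,0.015,0.192,-0.12,0,0.04]
}}

```text
clock: 20.35
tcp_pos: [0.5138, 0.3336, 0.0483]
orientation: [0.001, 0.035, 0.999, 0.001]
wrist_force: [0.6, 0.0, 0.6]
finger_gap: 0.04
grip_force: 0.0
```

Call:
{"fn": "move_arm", "kwargs": {
  "moves": [0,0,0,0,0.04,0,0,0.04,0,0.04,0,0,0.08,0,0.05,0,-0.01,0.12,0,0.05,0,-0.05,0.12,0,0.05,0,-0.09,0.12,0,0.05,0,-0.13,0.12,0,0.05,0,-0.17,0.12,0,0.05,0,-0.21,0.12,0,0.05,0,-0.25,0.12,0,0.05,0,-0.29,0.12,0,0.05,0,-0.33,0.12,0,0.05]
}}

```text
clock: 21.35
tcp_pos: [0.5133, 0.0009, 0.1688]
orientation: [0.002, 0.035, 0.999, -0.0]
wrist_force: [1.9, 0.4, -0.2]
finger_gap: 0.0503
grip_force: 0.0
```

Run:
```python
from parts import *
s=env.get_state(); print(s["tcp_pos"],s["orientation"])
t=cam("top")
for p in parts(t,False):
  if p[3][0]<.75: print("top",*p)
save(t,"b1.png",(105,190,365,290),3)
```

```text
[0.51325738 0.0008912  0.16879092] [ 2.35930308e-03  3.48716991e-02  9.99388988e-01 -2.22261439e-04]
top yel [381.4 140.3] 913 [ 0.7314 -0.2528  0.051 ]
top yel [427.  182.2] 35 [ 0.611  -0.3504  0.051 ]
top yel [400.1 190.5] 34 [ 0.596  -0.2811  0.051 ]
top yel [433.6 217. ] 41 [ 0.5223 -0.3523  0.051 ]
top yel [  7.5 266.9] 1203 [0.4985 0.6638 0.051 ]
top yel [399.  248.9] 44 [ 0.4534 -0.2574  0.051 ]
top red [150.  238.5] 2015 [0.5345 0.3312 0.051 ]
top red [166.4 232.5] 49 [0.5454 0.2922 0.051 ]
top red [116.7 259.1] 53 [0.4927 0.4095 0.051 ]
top red [150.7 245.7] 49 [0.5171 0.3298 0.051 ]
top red [164.8 247.5] 51 [0.5094 0.2964 0.051 ]
```

All three rejects are in the basket. Next is the yellow-marked relay at (0.455, -0.257), yaw 0.285.

Call:
{"fn": "move_arm", "kwargs": {
  "moves": [-0.01,-0.04,0,0.1,0.05,-0.02,-0.08,0,0.2,0.05,-0.03,-0.12,0,0.3,0.05,-0.04,-0.16,0,0.355,0.05,-0.05,-0.2,0,0.355,0.05,-0.058,-0.235,-0.01,0.355,0.05,-0.058,-0.258,-0.04,0.355,0.05,-0.058,-0.258,-0.07,0.355,0.05,-0.058,-0.258,-0.09,0.355,0.05,-0.058,-0.258,-0.09,0.355,0.05,-0.058,-0.258,-0.09,0.355,0.05]
}}

```text
clock: 22.32
tcp_pos: [0.4544, -0.255, 0.077]
orientation: [-0.0, -0.142, 0.99, 0.0]
wrist_force: [-0.6, 0.5, 0.4]
finger_gap: 0.0499
grip_force: 0.0
```

Run:
```python
from parts import *
s=env.get_state(); print(s["tcp_pos"],s["orientation"])
c=cam("wrist")
for p in parts(c,True): print(*p)
```

```text
[ 0.45439045 -0.25502041  0.07700669] [-1.28031898e-05 -1.41952734e-01  9.89873431e-01  1.06023524e-04]
yel [318.6 218.7] 610 [ 0.453 -0.257  0.051]
yel [ 83.1 233.1] 49 [ 0.5251 -0.4452  0.051 ]
yel [174.2 264.5] 436 [ 0.5208 -0.3522  0.051 ]
red [612.8 241.9] 587 [0.3995 0.038  0.051 ]
red [631.1 290. ] 465 [0.4434 0.1415 0.051 ]
red [613.  361.6] 53 [0.5595 0.235  0.051 ]
red [621.  396.1] 49 [0.6609 0.4255 0.051 ]
```

Call:
{"fn": "move_arm", "kwargs": {
  "moves": [0.001,-0.002,-0.02,0,0.05,0.001,-0.002,-0.045,0,0.05,0.001,-0.002,-0.06,0,0.05,0.001,-0.002,-0.068,0,0.05,0.001,-0.002,-0.068,0,0.02,0.001,-0.002,-0.068,0,0.02,0.001,-0.002,-0.068,0,0.02,0.001,-0.002,-0.068,0,0.02,0.001,-0.002,-0.04,0,0.02,0.001,-0.002,0,0,0.02,0.001,-0.002,0.04,0,0.02,0.001,-0.002,0.08,0,0.02]
}}

```text
clock: 23.37
tcp_pos: [0.4552, -0.2568, 0.1586]
orientation: [0.0, -0.142, 0.99, -0.0]
wrist_force: [0.6, -1.2, -1.2]
finger_gap: 0.0273
grip_force: 29.6
```

Call:
{"fn": "move_arm", "kwargs": {
  "moves": [0.02,0.035,0,-0.1,0.02,0.04,0.07,0,-0.2,0.02,0.06,0.105,0,-0.3,0.02,0.08,0.14,0,-0.345,0.02,0.1,0.175,0,-0.345,0.02,0.12,0.211,0,-0.345,0.02,0.12,0.211,0,-0.345,0.02,0.12,0.211,-0.03,-0.345,0.02,0.12,0.211,-0.06,-0.345,0.02,0.12,0.211,-0.09,-0.345,0.02,0.12,0.211,-0.115,-0.345,0.02,0.12,0.211,-0.13,-0.345,0.02]
}}

```text
clock: 24.37
tcp_pos: [0.5738, -0.0457, 0.0239]
orientation: [-0.001, 0.03, 1.0, 0.0]
wrist_force: [-1.2, -0.1, -0.1]
finger_gap: 0.0272
grip_force: 29.6
```

Call:
{"fn": "move_arm", "kwargs": {
  "moves": [0,0,0,0,0.02,0,0,0,0,0.045,0,0,0,0,0.045,0,0,0,0,0.045,0,0,0.03,0,0.045,0,0,0.06,0,0.05,0,0,0.1,0,0.05,0,-0.01,0.13,0,0.05,-0.01,-0.05,0.14,0,0.05,-0.02,-0.09,0.14,0,0.05,-0.03,-0.13,0.14,0,0.05,-0.035,-0.17,0.14,0,0.05]
}}

```text
clock: 25.37
tcp_pos: [0.5403, -0.2178, 0.1691]
orientation: [0.002, 0.029, 1.0, -0.001]
wrist_force: [0.5, 0.1, 0.0]
finger_gap: 0.05
grip_force: 0.0
```

Run:
```python
from parts import *
s=env.get_state(); print(s["tcp_pos"],s["orientation"])
for n in("top","wrist"):
  c=cam(n)
  for p in parts(c,n=="wrist"):
    if p[3][0]<.7: print(n,*p)
```

```text
[ 0.54031319 -0.21780457  0.16909071] [ 0.00181604  0.02943946  0.99956441 -0.00100945]
top yel [306.2 206. ] 40 [ 0.5787 -0.0472  0.051 ]
top yel [  7.5 267. ] 1188 [0.4983 0.6637 0.051 ]
top red [117.6 251.1] 57 [0.5115 0.4076 0.051 ]
top red [166.4 232.4] 48 [0.5455 0.2923 0.051 ]
top red [150.7 245.6] 48 [0.5171 0.3296 0.051 ]
top red [166.6 260.4] 33 [0.4784 0.2925 0.051 ]
top red [251.5 280.3] 155 [0.4132 0.096  0.051 ]
wrist yel [193.8 177.8] 287 [ 0.5207 -0.3519  0.051 ]
wrist yel [492.9 213.6] 228 [ 0.579  -0.0428  0.051 ]
wrist yel [272.6 243.8] 148 [ 0.5948 -0.2789  0.051 ]
wrist yel [210.6 258.7] 158 [ 0.6097 -0.3498  0.051 ]
wrist yel [299.  315.5] 2220 [ 0.6861 -0.2608  0.051 ]
wrist red [565.4  58.2] 406 [0.4025 0.0608 0.051 ]
wrist red [568.2  89. ] 205 [0.4385 0.0628 0.051 ]
wrist red [624.8 106.9] 599 [0.4484 0.1875 0.051 ]
wrist red [629.5 176.2] 978 [0.5446 0.2141 0.051 ]
```

Call:
{"fn": "move_arm", "kwargs": {
  "moves": [-0.005,-0.04,0,-0.1,0.05,-0.01,-0.08,0,-0.2,0.05,-0.018,-0.12,0,-0.3,0.05,-0.018,-0.132,-0.02,-0.38,0.05,-0.018,-0.132,-0.05,-0.38,0.05,-0.018,-0.132,-0.08,-0.38,0.05,-0.018,-0.132,-0.09,-0.38,0.05,-0.018,-0.132,-0.09,-0.38,0.05,-0.018,-0.132,-0.09,-0.38,0.05]
}}

```text
clock: 26.22
tcp_pos: [0.5229, -0.3477, 0.0773]
orientation: [0.0, 0.218, 0.976, -0.0]
wrist_force: [0.6, 0.5, 0.7]
finger_gap: 0.0497
grip_force: 0.0
```

Run:
```python
from parts import *
s=env.get_state(); print(s["tcp_pos"],s["orientation"])
c=cam("wrist")
for p in parts(c,True)[:4]: print(*p)
```

```text
[ 0.52286356 -0.34769117  0.07730628] [ 2.23244281e-04  2.17806826e-01  9.75991873e-01 -2.72822175e-05]
yel [635.4 135.4] 156 [ 0.5804 -0.0386  0.051 ]
yel [313.3 221.1] 622 [ 0.5208 -0.3522  0.051 ]
yel [441.3 266.2] 349 [ 0.5944 -0.2822  0.051 ]
yel [366.2 317.1] 335 [ 0.6102 -0.3498  0.051 ]
```

Call:
{"fn": "move_arm", "kwargs": {
  "moves": [0,-0.003,-0.02,0,0.05,0,-0.003,-0.045,0,0.05,0,-0.003,-0.06,0,0.05,0,-0.003,-0.068,0,0.05,0,-0.003,-0.068,0,0.02,0,-0.003,-0.068,0,0.02,0,-0.003,-0.068,0,0.02,0,-0.003,-0.068,0,0.02,0,-0.003,-0.04,0,0.02,0,-0.003,0,0,0.02,0,-0.003,0.04,0,0.02,0,-0.003,0.08,0,0.02]
}}

```text
clock: 27.27
tcp_pos: [0.5223, -0.3509, 0.1587]
orientation: [0.0, 0.218, 0.976, -0.0]
wrist_force: [0.3, 0.2, -1.1]
finger_gap: 0.0273
grip_force: 30.4
```

Call:
{"fn": "move_arm", "kwargs": {
  "moves": [0,0.04,0,0.1,0.02,0,0.08,0,0.2,0.02,0,0.12,0,0.3,0.02,0,0.16,0,0.38,0.02,0,0.2,0,0.38,0.02,-0.005,0.24,0,0.38,0.02,-0.005,0.28,0,0.38,0.02,-0.005,0.305,0,0.38,0.02,-0.005,0.305,-0.02,0.38,0.02,-0.005,0.305,-0.06,0.38,0.02,-0.005,0.305,-0.1,0.38,0.02,-0.005,0.305,-0.12,0.38,0.02]
}}

```text
clock: 28.27
tcp_pos: [0.5158, -0.0451, 0.0337]
orientation: [-0.001, 0.029, 1.0, 0.0]
wrist_force: [-1.1, 0.6, -1.9]
finger_gap: 0.0275
grip_force: 30.4
```

Call:
{"fn": "move_arm", "kwargs": {
  "moves": [0,0,-0.01,0,0.02,0,0,-0.01,0,0.02,0,0,-0.01,0,0.045,0,0,-0.01,0,0.045,0,0,-0.01,0,0.045,0,0,0.03,0,0.05,0,0,0.07,0,0.05,0,0,0.11,0,0.05,0.02,-0.03,0.13,0,0.05,0.04,-0.06,0.13,0,0.05,0.06,-0.09,0.13,0,0.05,0.075,-0.125,0.13,0,0.05]
}}

```text
clock: 29.27
tcp_pos: [0.5949, -0.1722, 0.1693]
orientation: [0.003, 0.029, 1.0, -0.001]
wrist_force: [0.4, -0.8, -0.4]
finger_gap: 0.0501
grip_force: 0.0
```

Run:
```python
from parts import *
s=env.get_state(); print(s["tcp_pos"],s["orientation"])
for n in("top","wrist"):
  c=cam(n)
  for p in parts(c,n=="wrist"):
    if p[3][0]<.7 and p[0]=="yel": print(n,*p)
```

```text
[ 0.59493944 -0.17220509  0.16930533] [ 2.73395557e-03  2.91324230e-02  9.99571521e-01 -7.75303019e-04]
top yel [  7.4 267.1] 1176 [0.498  0.6638 0.051 ]
wrist yel [458.6 103.9] 300 [ 0.5214 -0.0426  0.051 ]
wrist yel [457.6 160.7] 294 [ 0.5772 -0.0438  0.051 ]
wrist yel [219.  192.5] 193 [ 0.5952 -0.2805  0.051 ]
wrist yel [162.  209.9] 157 [ 0.6095 -0.3499  0.051 ]
wrist yel [224.2 270.2] 126 [ 0.6815 -0.2902  0.051 ]
```

Call:
{"fn": "move_arm", "kwargs": {
  "moves": [0,-0.04,0,-0.077,0.05,0,-0.08,0,-0.077,0.05,0,-0.109,-0.01,-0.077,0.05,0,-0.109,-0.04,-0.077,0.05,0,-0.109,-0.07,-0.077,0.05,0,-0.109,-0.09,-0.077,0.05,0,-0.109,-0.09,-0.077,0.05,0,-0.109,-0.09,-0.077,0.05]
}}

```text
clock: 30.03
tcp_pos: [0.5918, -0.2794, 0.0764]
orientation: [-0.001, 0.068, 0.998, 0.0]
wrist_force: [-0.5, -0.5, 0.6]
finger_gap: 0.0498
grip_force: 0.0
```

Run:
```python
from parts import *
s=env.get_state(); print(s["tcp_pos"],s["orientation"])
c=cam("wrist")
for p in parts(c,True): 
  if p[0]=="yel": print(*p)
```

```text
[ 0.59178312 -0.27942584  0.07636364] [-6.68407502e-04  6.83409354e-02  9.97661697e-01  4.55937610e-04]
yel [595.5  98.9] 270 [ 0.5216 -0.038   0.051 ]
yel [595.1 165. ] 261 [ 0.5784 -0.0387  0.051 ]
yel [318.2 226.9] 522 [ 0.5953 -0.2817  0.051 ]
yel [226.  257.2] 379 [ 0.6099 -0.3503  0.051 ]
yel [347.5 322.1] 1554 [ 0.6774 -0.2703  0.051 ]
```

Call:
{"fn": "move_arm", "kwargs": {
  "moves": [0.004,-0.002,-0.02,0,0.05,0.004,-0.002,-0.045,0,0.05,0.004,-0.002,-0.06,0,0.05,0.004,-0.002,-0.068,0,0.05,0.004,-0.002,-0.068,0,0.02,0.004,-0.002,-0.068,0,0.02,0.004,-0.002,-0.068,0,0.02,0.004,-0.002,-0.068,0,0.02,0.004,-0.002,-0.04,0,0.02,0.004,-0.002,0,0,0.02,0.004,-0.002,0.04,0,0.02,0.004,-0.002,0.08,0,0.02]
}}

```text
clock: 31.08
tcp_pos: [0.5963, -0.282, 0.1587]
orientation: [0.0, 0.068, 0.998, -0.0]
wrist_force: [1.8, 0.5, -1.5]
finger_gap: 0.027
grip_force: 30.1
```

Call:
{"fn": "move_arm", "kwargs": {
  "moves": [0,0.04,0,0.076,0.02,0,0.08,0,0.076,0.02,0,0.12,0,0.076,0.02,-0.005,0.16,0,0.076,0.02,-0.01,0.2,0,0.076,0.02,-0.015,0.24,0,0.076,0.02,-0.016,0.28,0,0.076,0.02,-0.016,0.32,0,0.076,0.02,-0.016,0.366,0,0.076,0.02,-0.016,0.366,-0.01,0.076,0.02,-0.016,0.366,-0.05,0.076,0.02,-0.016,0.366,-0.09,0.076,0.02]
}}

```text
clock: 32.08
tcp_pos: [0.5836, 0.0853, 0.0687]
orientation: [0.004, 0.029, 1.0, 0.0]
wrist_force: [0.3, 0.3, -0.9]
finger_gap: 0.0274
grip_force: 30.1
```

Call:
{"fn": "move_arm", "kwargs": {
  "moves": [0,0,-0.03,0,0.02,0,0,-0.04,0,0.02,0,0,-0.04,0,0.02,0,0,-0.04,0,0.045,0,0,-0.04,0,0.045,0,0,-0.04,0,0.045,0,0,0,0,0.05,0,0,0.04,0,0.05,0,0,0.08,0,0.05,0,-0.04,0.09,0,0.05,0,-0.08,0.09,0,0.05,0,-0.12,0.09,0,0.05]
}}

```text
clock: 33.08
tcp_pos: [0.5825, -0.0371, 0.1604]
orientation: [0.004, 0.029, 1.0, -0.001]
wrist_force: [0.5, -0.2, -0.4]
finger_gap: 0.0502
grip_force: 0.0
```

Call:
{"fn": "move_arm", "kwargs": {
  "moves": [0,-0.04,0,0,0.05,0,-0.08,0,0,0.05,0,-0.12,0,0,0.05,0.005,-0.16,0,0,0.05,0.01,-0.2,0,0,0.05,0.02,-0.24,0,0,0.05,0.03,-0.28,0,0.035,0.05,0.03,-0.314,-0.01,0.035,0.05,0.03,-0.314,-0.05,0.035,0.05,0.03,-0.314,-0.09,0.035,0.05,0.03,-0.314,-0.09,0.035,0.05,0.03,-0.314,-0.09,0.035,0.05]
}}

```text
clock: 34.08
tcp_pos: [0.6086, -0.3491, 0.0651]
orientation: [-0.002, 0.013, 1.0, 0.001]
wrist_force: [0.6, -0.5, 0.6]
finger_gap: 0.05
grip_force: 0.0
```

Run:
```python
from parts import *
s=env.get_state(); print(s["tcp_pos"],s["orientation"])
for n in("top","wrist"):
  c=cam(n)
  for p in parts(c,n=="wrist"):
    if p[3][0]<.7 and p[0]=="yel": print(n,*p)
```

```text
[ 0.60864805 -0.34906355  0.06507293] [-0.00197607  0.01311504  0.99991095  0.00147492]
top yel [306.1 206.3] 43 [ 0.5781 -0.0469  0.051 ]
top yel [252.  207.8] 41 [0.5868 0.0845 0.051 ]
top yel [  7.5 266.7] 1237 [0.499  0.6637 0.051 ]
wrist yel [321.2 225.4] 584 [ 0.6102 -0.3498  0.051 ]
wrist yel [438.1 280.2] 223 [ 0.656  -0.2664  0.051 ]
wrist yel [375.8 319.9] 181 [ 0.6875 -0.3111  0.051 ]
```

Last one: connector at (0.61, -0.35).

Call:
{"fn": "move_arm", "kwargs": {
  "moves": [0.002,-0.001,-0.02,0,0.05,0.002,-0.001,-0.04,0,0.05,0.002,-0.001,-0.052,0,0.05,0.002,-0.001,-0.057,0,0.05,0.002,-0.001,-0.057,0,0.02,0.002,-0.001,-0.057,0,0.02,0.002,-0.001,-0.057,0,0.02,0.002,-0.001,-0.057,0,0.02,0.002,-0.001,-0.03,0,0.02,0.002,-0.001,0.01,0,0.02,0.002,-0.001,0.05,0,0.02,0.002,-0.001,0.09,0,0.02]
}}

```text
clock: 35.18
tcp_pos: [0.6121, -0.3508, 0.1583]
orientation: [-0.0, 0.013, 1.0, 0.0]
wrist_force: [0.9, -0.3, 0.0]
finger_gap: 0.027
grip_force: 29.2
```

Call:
{"fn": "move_arm", "kwargs": {
  "moves": [-0.008,0.04,0,-0.035,0.02,-0.016,0.08,0,-0.035,0.02,-0.024,0.12,0,-0.035,0.02,-0.032,0.16,0,-0.035,0.02,-0.04,0.2,0,-0.035,0.02,-0.048,0.24,0,-0.035,0.02,-0.056,0.28,0,-0.035,0.02,-0.064,0.32,0,-0.035,0.02,-0.072,0.36,0,-0.035,0.02,-0.08,0.4,0,-0.035,0.02,-0.088,0.435,0,-0.035,0.02,-0.088,0.435,0,-0.035,0.02]
}}

```text
clock: 36.18
tcp_pos: [0.5226, 0.0895, 0.1572]
orientation: [0.0, 0.027, 1.0, 0.001]
wrist_force: [-0.6, -0.1, -0.5]
finger_gap: 0.0273
grip_force: 29.2
```

Call:
{"fn": "move_arm", "kwargs": {
  "moves": [0,0,-0.04,0,0.02,0,0,-0.08,0,0.02,0,0,-0.115,0,0.02,0,0,-0.13,0,0.02,0,0,-0.13,0,0.02,0,0,-0.13,0,0.045,0,0,-0.13,0,0.045,0,0,-0.13,0,0.045,0,0,-0.09,0,0.05,0,0,-0.05,0,0.05,0,0,-0.01,0,0.05,0,0,0.03,0,0.05]
}}

```text
clock: 37.18
tcp_pos: [0.5248, 0.0839, 0.1901]
orientation: [0.002, 0.03, 1.0, 0.0]
wrist_force: [2.1, -0.0, 0.2]
finger_gap: 0.0496
grip_force: 0.0
```

Call:
{"fn": "move_arm", "kwargs": {
  "moves": [-0.03,-0.02,0.02,0,0.05,-0.06,-0.04,0.03,0,0.03,-0.09,-0.06,0.03,0,0.01,-0.12,-0.064,0.03,0,0,-0.145,-0.064,0.03,0,0,-0.145,-0.064,0.03,0,0,-0.145,-0.064,0.03,0,0,-0.145,-0.064,0.03,0,0]
}}

```text
clock: 37.85
tcp_pos: [0.3808, 0.0197, 0.2178]
orientation: [0.002, 0.03, 1.0, -0.0]
wrist_force: [0.2, 0.7, -0.5]
finger_gap: -0.0
grip_force: 0.0
```

Run:
```python
from parts import *
s=env.get_state(); print(s["tcp_pos"],s["orientation"],s["finger_gap"])
for n in("top","wrist"):
  c=cam(n); 
  if n=="wrist": save(c,"w8.png",(120,60,520,360),2)
  for p in parts(c,n=="wrist"):
    if p[3][0]<.7: print(n,*p)
```

```text
[0.38081355 0.01974547 0.21775228] [ 2.13102786e-03  3.04505800e-02  9.99533979e-01 -2.15118251e-04] -3.002502752285926e-06
top yel [306.  206.2] 41 [ 0.5782 -0.0467  0.051 ]
top yel [252.  207.8] 41 [0.5868 0.0845 0.051 ]
top yel [  7.4 267.2] 1193 [0.4978 0.6638 0.051 ]
top yel [308.3 227.9] 35 [ 0.5244 -0.0474  0.051 ]
top red [150.4 234.5] 1705 [0.5441 0.3303 0.051 ]
top red [121.5 217.5] 16 [0.5924 0.3997 0.051 ]
top red [150.6 245.6] 48 [0.5172 0.33   0.051 ]
top red [117.5 252.3] 19 [0.5087 0.4078 0.051 ]
top red [115.2 272.5] 23 [0.4616 0.4124 0.051 ]
wrist yel [637.1 266.2] 56 [0.587  0.6575 0.051 ]
wrist red [140.5 152.5] 51 [ 0.3331 -0.197   0.051 ]
wrist red [385.1 189. ] 927 [0.3981 0.0913 0.051 ]
wrist red [520.3 235.7] 63 [0.4738 0.2874 0.051 ]
```

View pics/w8.png

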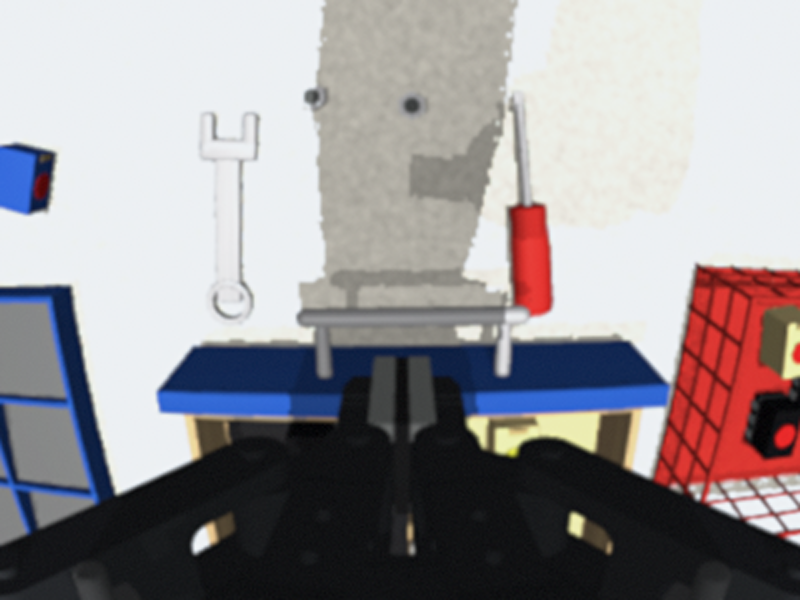

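The drawer looks right. One check under the roofed part of the left compartment before I shut it.

Call:
{"fn": "move_arm", "kwargs": {
  "moves": [0.03,-0.03,0,0,0,0.06,-0.05,0,0,0,0.09,-0.07,-0.01,0,0,0.1,-0.1,-0.03,0,0,0.1,-0.12,-0.03,0,0,0.1,-0.12,-0.03,0,0,0.1,-0.12,-0.03,0,0]
}}

```text
clock: 38.53
tcp_pos: [0.48, -0.1007, 0.1853]
orientation: [-0.001, 0.031, 1.0, 0.001]
wrist_force: [-0.2, -0.2, -0.9]
finger_gap: -0.0002
grip_force: 0.0
```

Run:
```python
from parts import *
c=cam("wrist"); save(c,"w9.png",(290,100,590,325),2.6); print(ray(c,320,200,True)[0])
for p in parts(c,True):
    if p[3][0]<.75: print(*p)
t=cam("top")
for p in parts(t,False):
    if p[3][0]<.7: print("top",*p)
```

```text
[ 0.41100338 -0.09670207  0.35262745]
yel [486.8 216.6] 129 [0.5274 0.0866 0.051 ]
yel [376.9 222.2] 267 [ 0.5236 -0.0444  0.051 ]
yel [481.2 264.2] 109 [0.5888 0.0875 0.051 ]
yel [375.6 269.4] 237 [ 0.5797 -0.0457  0.051 ]
yel [223.8 328.1] 154 [ 0.6575 -0.2357  0.051 ]
red [205.3  60.8] 61 [ 0.344  -0.2078  0.051 ]
red [483.7 103.1] 703 [0.4007 0.0767 0.051 ]
red [599. 170.] 43 [0.4771 0.282  0.051 ]
red [609.3 194.9] 83 [0.5145 0.3179 0.051 ]
top yel [252.  207.8] 41 [0.5868 0.0845 0.051 ]
top yel [  7.4 266.9] 1181 [0.4985 0.6638 0.051 ]
top yel [253.8 232.1] 40 [0.5266 0.0837 0.051 ]
top red [119.1 238.1] 28 [0.5425 0.4045 0.051 ]
top red [166.3 232.4] 48 [0.5457 0.2925 0.051 ]
top red [150.7 245.6] 48 [0.5171 0.3296 0.051 ]
top red [115.8 267.5] 36 [0.4731 0.4111 0.051 ]
top red [166.6 260.4] 33 [0.4784 0.2925 0.051 ]
top red [251.6 281. ] 187 [0.4118 0.0959 0.051 ]
```

View pics/w9.png

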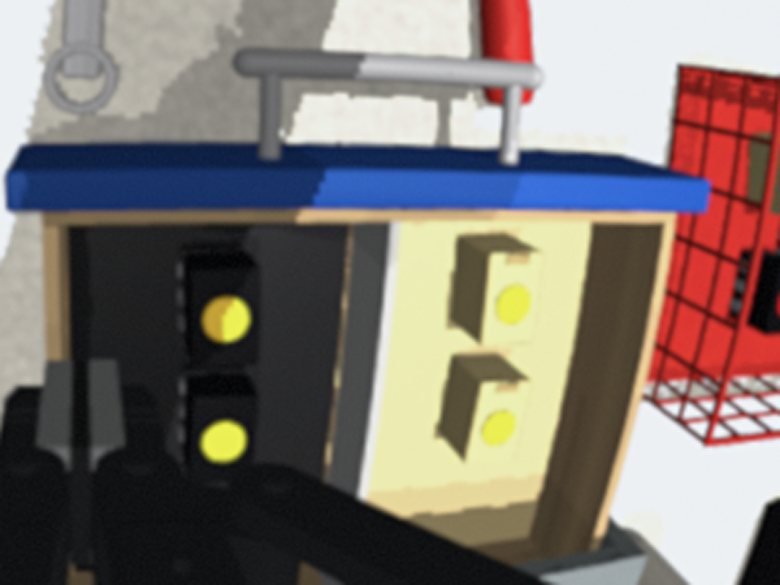

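All four good parts are in their compartments, with yellow marks at crop (226,318), (224,440), (513,303) and (498,427). No stray part is visible. Moving in front of the handle to push the drawer shut.

Call:
{"fn": "move_arm", "kwargs": {
  "moves": [-0.02,0.03,0,0,0,-0.04,0.06,0,0,0,-0.06,0.09,0,0,0,-0.09,0.12,0,0,0,-0.098,0.12,0,0,0,-0.098,0.12,-0.04,0,0,-0.098,0.12,-0.08,0,0,-0.098,0.12,-0.12,0,0,-0.098,0.12,-0.15,0,0,-0.098,0.12,-0.16,0,0,-0.098,0.12,-0.16,0,0]
}}

```text
clock: 39.55
tcp_pos: [0.3787, 0.0212, 0.0242]
orientation: [-0.002, 0.03, 1.0, 0.0]
wrist_force: [-0.1, -0.1, 0.4]
finger_gap: -0.0
grip_force: 0.0
```

Call:
{"fn": "move_arm", "kwargs": {
  "moves": [0.015,-0.001,0,0,0,0.03,-0.002,0,0,0,0.045,-0.003,0,0,0,0.06,-0.004,0,0,0,0.075,-0.005,0,0,0,0.09,-0.006,0,0,0,0.105,-0.007,0,0,0,0.12,-0.008,0,0,0,0.135,-0.009,0,0,0,0.15,-0.01,0,0,0,0.16,-0.01,0,0,0,0.16,-0.01,0,0,0]
}}

```text
clock: 40.55
tcp_pos: [0.545, 0.0103, 0.0283]
orientation: [0.002, 0.03, 1.0, -0.0]
wrist_force: [0.7, -0.4, -0.7]
finger_gap: -0.0
grip_force: 0.0
```

Call:
{"fn": "move_arm", "kwargs": {
  "moves": [0.004,0,0,0,0,0.008,0,0,0,0,0.011,0,0,0,0,0.013,0,0,0,0,0.015,-0.001,0,0,0,0.017,-0.001,0,0,0,0.017,-0.001,0,0,0]
}}

```text
clock: 41.13
tcp_pos: [0.5588, 0.0089, 0.0262]
orientation: [0.0, 0.03, 1.0, 0.0]
wrist_force: [-0.8, 0.6, 0.7]
finger_gap: -0.0001
grip_force: 0.1
```

Run:
```python
from parts import *
s=env.get_state(); print(s["tcp_pos"],s["wrist_force"])
t=cam("top");c0=np.load("top0.npy",allow_pickle=True).item()
# drawer front blue column profile along image rows: compare with the start
for n,c in(("start",c0),("now",t)):
    H,S,V=cv2.split(cv2.cvtColor(c["pixels"],cv2.COLOR_RGB2HSV))
    for u in(225,235,325,335):
        r=np.where((H[170:260,u]>100)&(H[170:260,u]<125)&(S[170:260,u]>130))[0]+170
        print(n,u,(r.min(),r.max()) if len(r) else None)
```

```text
[0.55878744 0.00888273 0.02623735] [-0.76706636  0.6381987   0.66138987]
start 225 (np.int64(190), np.int64(200))
start 235 (np.int64(189), np.int64(200))
start 325 (np.int64(185), np.int64(195))
start 335 (np.int64(184), np.int64(195))
now 225 None
now 235 None
now 325 (np.int64(185), np.int64(195))
now 335 (np.int64(184), np.int64(195))
```

Call:
{"fn": "move_arm", "kwargs": {
  "moves": [0.002,0,0,0,0,0.004,0,0,0,0,0.006,0,0,0,0,0.008,0,0,0,0,0.01,0,0,0,0,0.01,0,0,0,0]
}}

```text
clock: 41.68
tcp_pos: [0.5692, 0.009, 0.0262]
orientation: [0.0, 0.03, 1.0, 0.0]
wrist_force: [0.8, 0.2, -0.5]
finger_gap: -0.0
grip_force: 0.1
```

Call:
{"fn": "move_arm", "kwargs": {
  "moves": [0.003,0,0,0,0,0.006,0,0,0,0,0.009,0,0,0,0,0.012,0,0,0,0,0.012,0,0,0,0]
}}

```text
clock: 42.1
tcp_pos: [0.572, 0.0093, 0.0254]
orientation: [-0.008, 0.03, 1.0, -0.0]
wrist_force: [-21.2, -1.0, 15.5]
finger_gap: 0.0001
grip_force: 10.7
```

Run:
```python
from parts import *
s=env.get_state(); print(s["tcp_pos"],s["wrist_force"])
t=cam("top")
H,S,V=cv2.split(cv2.cvtColor(t["pixels"],cv2.COLOR_RGB2HSV))
for u in(225,235,300,325,335):
    r=np.where((H[170:260,u]>100)&(H[170:260,u]<125)&(S[170:260,u]>130))[0]+170
    print(u,(r.min(),r.max()) if len(r) else None)
save(t,"t9.png",(190,130,370,260),4)
```

```text
[0.57201146 0.00931169 0.02538095] [-21.24738457  -1.01122178  15.51293511]
225 None
235 None
300 (np.int64(179), np.int64(186))
325 (np.int64(178), np.int64(190))
335 (np.int64(178), np.int64(189))
```

View pics/t9.png

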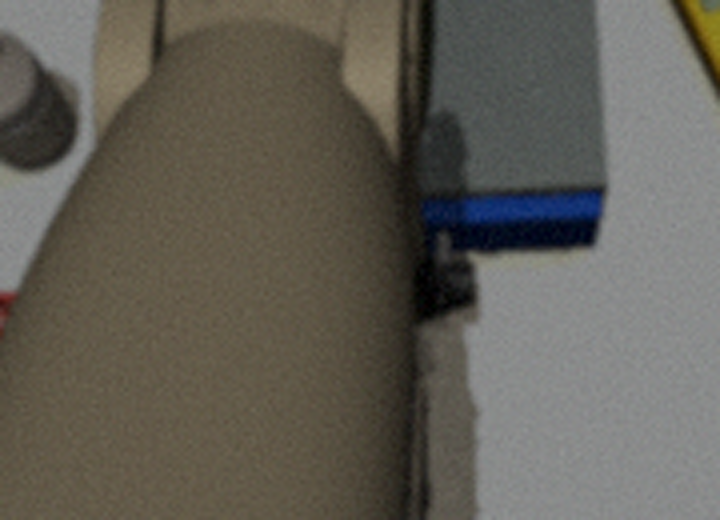

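The drawer is hard against its stop: 21 N of push-back, and the front is flush with no gap. Retreating.

Call:
{"fn": "move_arm", "kwargs": {
  "moves": [-0.02,0,0,0,0,-0.05,0,0,0,0,-0.08,0,0.02,0,0,-0.08,0,0.06,0,0,-0.08,-0.02,0.1,0,0,-0.08,-0.05,0.14,0,0,-0.08,-0.09,0.17,0,0,-0.08,-0.13,0.17,0,0,-0.08,-0.17,0.17,0,0,-0.08,-0.21,0.17,0,0,-0.08,-0.21,0.17,0,0,-0.08,-0.21,0.17,0,0]
}}

```text
clock: 43.15
tcp_pos: [0.501, -0.2044, 0.1962]
orientation: [0.001, 0.033, 0.999, -0.0]
wrist_force: [-0.3, -0.4, 0.1]
finger_gap: 0.0004
grip_force: 0.0
```

Run:
```python
from parts import *
s=env.get_state(); print(s["clock"],s["tcp_pos"],s["wrist_force"])
t=cam("top")
H,S,V=cv2.split(cv2.cvtColor(t["pixels"],cv2.COLOR_RGB2HSV))
for u in(225,235,325,335):
    r=np.where((H[170:260,u]>100)&(H[170:260,u]<125)&(S[170:260,u]>130))[0]+170
    print(u,(r.min(),r.max()) if len(r) else None)
for p in parts(t,False):
    if p[3][0]<.7: print("top",*p)
```

```text
43.15 [ 0.50095532 -0.20441367  0.19623309] [-0.32035877 -0.36090058  0.09487607]
225 (np.int64(183), np.int64(195))
235 (np.int64(183), np.int64(194))
325 (np.int64(179), np.int64(190))
335 (np.int64(178), np.int64(190))
top yel [  5.8 225.3] 14 [0.5993 0.6757 0.051 ]
top yel [  7.4 267. ] 1180 [0.4982 0.6638 0.051 ]
top red [119.1 238.6] 26 [0.5412 0.4047 0.051 ]
top red [166.3 232.4] 47 [0.5455 0.2925 0.051 ]
top red [150.7 245.6] 48 [0.5171 0.3296 0.051 ]
top red [115.9 267. ] 35 [0.4742 0.4109 0.051 ]
top red [166.6 260.4] 33 [0.4784 0.2925 0.051 ]
top red [252.2 280.2] 203 [0.4134 0.0943 0.051 ]
```

```bash
python3 -c "
from workcell import env
print(env.hand_in())"
```

```text
the job is handed in; nothing more can be done
None
```

The job is handed in: two yellow-marked connectors are in the left compartment, two yellow-marked relays in the right, the three red-marked parts found are in the basket (no second drawer reject seen), and the drawer is pushed shut; the hand-in returned no verdict.

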